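# Rake the bar blanks into the grooves of the deburring tray

### The job

Take the rake from its rest and comb it across the grooved tray, from the open side by the extraction nozzle towards the stop wall, until the three steel bars lying askew have each dropped fully home in a groove, and draw the last stroke right through until the teeth rest lightly against the stop wall. Move the bars only with the rake, never force it hard against the tray, and do not bump the tray, the nozzle or the other things on the bench. Finally put the rake back on its rest as you found it and let go.

Things in the scene. Friction and masses are not known exactly. Their poses are not given: they have to be found in the camera images.
- tray: Fixed dark steel tray 176 mm (its x) by 166 mm (its y), origin under its centre, on the bench. Four V grooves run along y, centres at x = -57, -19, 19, 57 mm; rounded ridge crests at x = -76, -38, 0, 38, 76 mm, 38.5 mm above the bench. Side walls end the grooves (inner faces y = +-75 mm, 56 mm high). A seated bar has its axis 30 mm above the bench, top flush with the crests.
- tray_stop (a point): Middle of the tray's stop wall's inner face, at tray x = -88, z = 38.5 mm; axes as the tray's. The wall closes the tray's -x side and is 62 mm high.
- tray_open (a point): Middle of the last crest on the tray's open +x side, at tray x = 76, z = 38.5 mm; axes as the tray's. No wall here; beyond it is bare bench.
- nozzle (a point): Centre of the near (-x) face of the grey extraction nozzle box fixed beyond the tray's open side: tray x = 140, z = 220 mm. Axes as the tray's. Box 60 (x) x 130 (y) x 100 mm, underside 170 mm up, stub on top to 300 mm; two thin legs at tray x = 175, y = +-50 mm. Leaves no room for an upright gripper there: hold the rake with its handle leaning to the stop wall.
- rake: Loose rake, 0.18 kg; origin at the middle of its tooth tips, z up along the teeth, y along the head. Six steel teeth 36 mm long, 5 x 6 mm, at y = -50 to 50 mm, under a head bar 112 mm long (y), 14 mm square, centred at z = 41 mm. Drawn towards its -x with teeth upright. Its handle leans 35 degrees from the teeth towards -x.
- rake_grip (a point): Grip point on the handle's axis, axes as the rake's. Wooden handle 22 mm square, 118 mm long, from rake point (0, 0, 45 mm) along (-0.574, 0, 0.819); this point is 85 mm along it, 33 mm short of its top. Its faces look along y and along (0.819, 0, 0.574).
- rest: Fixed black rake rest, origin under it on the bench. Base plate 12 mm thick, x -90 to 40 mm, y +-80 mm. The rake stands in it teeth upright, frames parallel; lift it straight up. The teeth stand on the plate just short of a lip (x 4.5 to 14.5 mm, top 24 mm up); cheeks 34 mm high at y = +-75 mm. A sloping saddle supports the handle's underside 22 to 50 mm along.
- rest_seat (a point): Where the rake's origin stands at home: rest point (0, 0, 12 mm), on the base plate; axes as the rest's.
- rod0: Loose round-ended, lightly oiled steel bar, 120 mm long, 16 mm diameter, about 0.12 kg; origin at its middle, y along it. Starts askew on top of the ridges, around tray x = -19 mm.
- rod1: A second bar, alike; starts around tray x = 19 mm.
- rod2: A third bar, alike; starts around tray x = 57 mm, one end sticking out beyond the tray's open side (up to tray x = 103 mm).
- disc: Bystander: black abrasive disc lying flat, 80 mm across, 12 mm thick; origin under its centre.
- driver: Bystander: screwdriver lying along its x.
- spray: Bystander: upright spray can, 58 mm across, 170 mm tall; origin under its centre.
- drum: Bystander: upright black sanding drum, 60 mm across, 60 mm tall; origin under its centre.
- wrench: Bystander: wrench lying along its x.
- mug: Bystander: upright steel cup, 76 mm across, 90 mm tall; origin under its centre.
- billet: Bystander: dark steel block 90 x 50 x 30 mm; origin under its centre.
Not all that is in view belongs to the job. Leave any orange or pink look-alike of the rod1 alone.

How it is judged:
By the outcome, as a careful person would: the job done as asked, in the order asked, and still so for the second after the job is handed in, with the robot touching nothing.
It also fails if it takes over 67 s, if anything falls off the work surface, if the arm or the gripper's body presses on something with over 40 N, if the wrist force passes 120 N, or if a joint passes its speed limit or range.

### The arm

A 7-joint arm with a two-finger parallel gripper is mounted at the origin on the work surface. World frame = base frame: x ahead of the robot, y to its left, z up, the work surface at z = 0. Lengths are in m, angles in rad, forces in N, time in s.
With the tool pointing down it reaches from about 0.4 to 0.85 m from the base axis. Payload 10.4 kg.
Tool frame: the origin (TCP) lies on the centre line of the jaws, within the pads' length; the fingertips stand 11 mm ahead of it and the grasp point (between the pads) lies 8 mm behind it (manip.finger_overhang is the distance from the TCP to the fingertips, in m); z points along the fingers, y is the line along which they close (so a half turn about z gives the same grasp; the last joint's range is limited). The gripper opens to 85 mm and grips with 20 to 120 N. Pads are 22 mm wide; open, the fingers measure 114 mm over their backs; the gripper's body (76 mm by 85 mm) begins 54 mm behind the grasp point. The pads swing forward as they close: fully open they stand 13 mm farther back than shut.
Start: joints at [-1.208, 0.332, -0.065, 1.46, 0.022, 1.35, -0.088], TCP at [0.235, 0.579, 0.242] pointing down, gripper open.
Joint ranges: [-2.6, 2.6], [-0.5, 2.12], [-1.47, 1.34], [0.16, 2.42], [-1.27, 4.41], [0.06, 2.06], [-2.6, 2.6]. Speed limits (rad/s): [2.22, 2.22, 2.79, 2.79, 3.14, 3.14, 3.14].

### API

Orientations are given as a unit quaternion [x, y, z, w].
In Python, from workcell import manip, imaging, workorder gives the robot as it stands.
- The arm moves only by the tool jog_arm, never from a script. Its argument "deltas" is a list of rows, each an object with "gripper": the opening, from 0 (shut) to 1 (fully open); "offset": the shift along the tool's x, y, z in m, a list of three; "rotation": the turn, a rotation vector about the tool's x, y, z in degrees, a list of three. In form: [{"gripper": gripper, "offset": [tx, ty, tz], "rotation": [ax, ay, az]}, ...]. A call has 1 to 20 rows; each row shifts and turns the commanded pose from where the row before left it, along the tool's axes as they then stand; what a row does not reach is not made up. A row lasts 1/10 s, in which the tool goes at most 50 mm and 8.59 degrees, less where a joint would pass 70% of its speed; a pose out of reach is approached as far as the arm can. A call with a gripper value outside its range is refused whole. The fingers move at their own pace and stop on an object; "newtons" is the grip in N (left out, the last holds). Time passes only in rows, so rows that do not move let the fingers close. It gives the time, the measured TCP pose, the force, the opening and the grip force at its end, in the units of the state.
- manip.get_obs(): the state, without advancing time (a new reading comes with each control period).
- imaging.camera(name): name is "scene" or "top"; returns the picture (384x512x3 uint8, blue, green, red); there is no depth.
- imaging.camera_model(name): a dict with "camera_matrix" (3x3 intrinsics, pixels), "world_to_cam" (4x4, takes a point from world to camera coordinates). Camera axes: x right, y up, looking along -z (the intrinsics and any distortion apply to the point x, -y, -z); pixel columns grow to the right and rows downward; lengths in m; the calibration is good to about 2 mm. A picture is of the moment at which its call begins. camera_model takes no time and is no camera call.
- workorder.hand_in(): hands the job in; it is judged then, once.
The state is a dict: "clock": time; "joint_pos": joint angles; "joint_velocities": joint speeds; "tau": joint torques, N m; "position": TCP position; "ee_rot": TCP orientation; "ft_force": force on the tool from outside, world axes, zero at the start; "torque": the same for the moment, N m; "grip_width": opening from 0.0 (shut) to 1.0 (fully open); "grasp_force": force on a finger pad.
Only numpy, scipy, OpenCV 4.12 (cv2) and the standard library are available. Lean on these libraries where they do the work, as an engineer would, in place of code of your own. Each camera call takes 0.05 s, during which the arm holds its last target. There are 200 camera calls.

## Working session

There is one attempt and no reset: what is moved stays moved. The work goes in short steps, Python scripts to look and compute and a tool call to move; the robot and the scene stay as the last step left them, time stands still between calls to the robot, and variables do not carry over. Pictures are saved under pics/ and viewed, at most 10 in all, crops included, and the job is handed in when it is done.

Besides the shell and the picture viewer there is one more tool, called after "Emit:" as a command line: name --argument value ..., lists and objects as JSON in quotes. jog_arm: Moves the arm, as the interface text tells. Its arguments: {"type":"object","properties":{"deltas":{"type":"array","items":{"type":"object","properties":{"gripper":{"type":"number"},"offset":{"type":"array","items":{"type":"number"}},"rotation":{"type":"array","items":{"type":"number"}}}}},"newtons":{"type":"number"}},"required":["deltas"]}

```bash
mkdir -p pics; ls
python3 - <<'E'
from workcell import manip, imaging
import cv2,numpy as np
for n in ("scene","top"):
    im=imaging.camera(n); cv2.imwrite(f"pics/{n}0.png",im)
    cv2.imwrite(f"pics/{n}0b.png",cv2.resize(im,(800,600),interpolation=cv2.INTER_CUBIC))
    m=imaging.camera_model(n); print({k:np.round(np.array(v),4).tolist() for k,v in m.items()})
print(manip.get_obs())
E
```

```text
pics
{'camera_matrix': [[498.9353, 0.0, 246.5764], [0.0, 498.9353, 193.6014], [0.0, 0.0, 1.0]], 'world_to_cam': [[0.8322, 0.5543, 0.0137, -0.4941], [-0.4523, 0.6644, 0.595, 0.1751], [0.3207, -0.5013, 0.8036, -1.6494], [0.0, 0.0, 0.0, 1.0]]}
{'camera_matrix': [[356.4907, 0.0, 255.671], [0.0, 356.4907, 186.2868], [0.0, 0.0, 1.0]], 'world_to_cam': [[0.0198, -0.9997, 0.0133, -0.0106], [0.9877, 0.0216, 0.1547, -0.5828], [-0.1549, 0.01, 0.9879, -1.1205], [0.0, 0.0, 0.0, 1.0]]}
{'clock': 0.1, 'joint_pos': array([-1.2075931 ,  0.33281005, -0.06470889,  1.46085935,  0.02160155,
        1.34993172, -0.0885128 ]), 'joint_velocities': array([ 8.28951291e-04, -1.38485190e-04, -5.88110658e-04, -1.91660923e-03,
       -9.34255178e-04,  3.70815487e-06, -5.98699132e-04]), 'tau': array([ 1.23152302e-03, -6.26739407e+01,  4.91735630e-02, -3.92434001e+01,
        1.62181602e-02,  6.91687834e-03, -2.09183617e-05]), 'position': array([0.23506278, 0.57875141, 0.24159369]), 'ee_rot': array([ 1.91699993e-01,  9.81453352e-01, -6.49311990e-04, -9.65356080e-05]), 'ft_force': array([ 0.70836881, -0.05551539,  0.54442385]), 'torque': array([-0.00652986,  0.04903741,  0.01330953]), 'grasp_force': 0.0, 'grip_width': 1.0006773644155345}
```

View pics/scene0b.png

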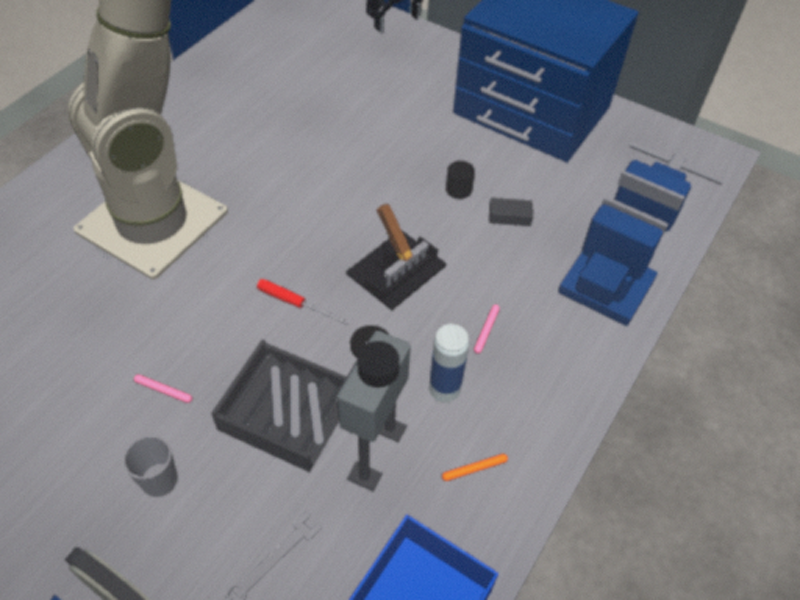

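View pics/top0b.png

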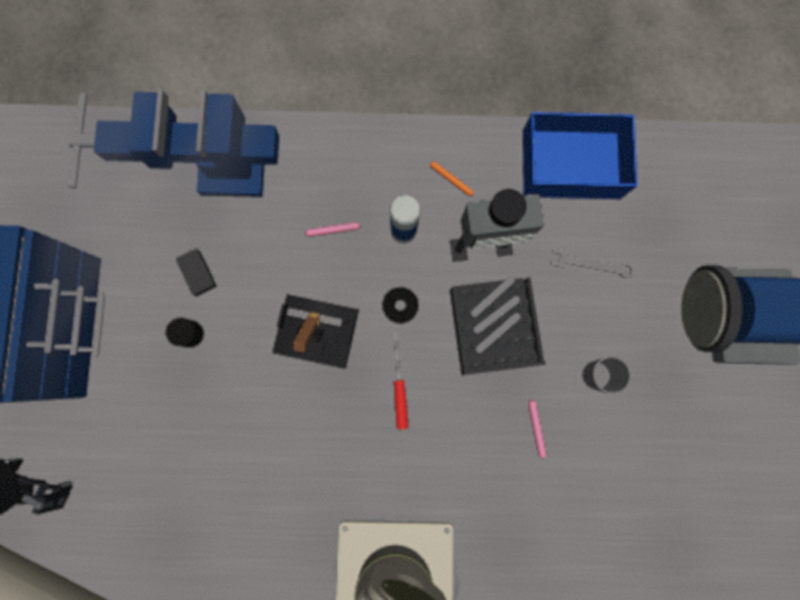

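The top picture shows the rest with the rake at (315,330) and the tray at (497,325), with its open side and the nozzle towards the top (+x). The three grey bars lie at (493,296), (497,315) and (498,333). The orange and pink sticks at (452,178), (333,229) and (537,430) are look-alikes to leave alone. I'll confirm this in enlarged crops.

Run:
```python
import cv2
a=cv2.imread("pics/top0.png")[165:255,165:355]
cv2.imwrite("pics/tc.png",cv2.resize(a,None,fx=4.2,fy=4.2,interpolation=cv2.INTER_CUBIC))
a=cv2.imread("pics/scene0.png")[120:305,130:300]
a=cv2.resize(a,None,fx=3.2,fy=3.2,interpolation=cv2.INTER_CUBIC)
cv2.imwrite("pics/sc.png",cv2.convertScaleAbs(a,alpha=1.5,beta=10)); print(a.shape)
```

```text
(592, 544, 3)
```

View pics/tc.png

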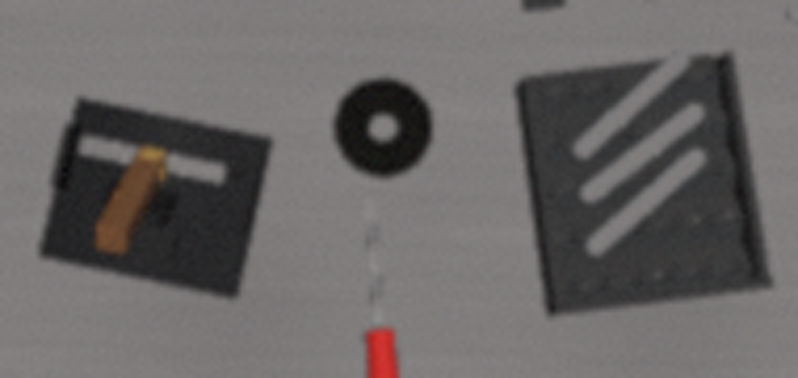

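View pics/sc.png

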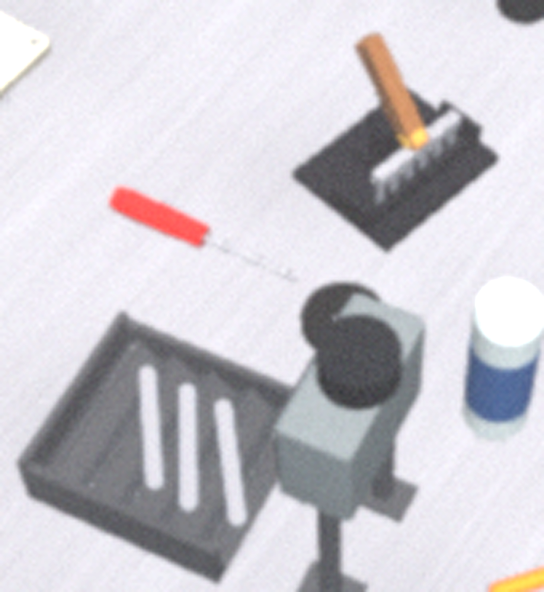

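The crops confirm it. In the top crop the plate corners are (78,98), (271,140), (237,297) and (41,255), the head ends are (78,145) and (225,175), and the tray corners are (518,80), (733,53), (772,284) and (549,315). The three silver bars on the tray are rods 0 to 2; the pink and orange ones are decoys. Next I fit the poses to these points.

```bash
cat > h.py <<'E'
import numpy as np,cv2
from workcell import imaging
from scipy.optimize import least_squares
M={n:imaging.camera_model(n) for n in("scene","top")}
def proj(n,P):
    P=np.atleast_2d(P);m=M[n];T=np.array(m["world_to_cam"]);K=np.array(m["camera_matrix"])
    c=P@T[:3,:3].T+T[:3,3];c=c*[1,-1,-1];q=c@K.T
    return q[:,:2]/q[:,2:]
def ray(n,uv,z):
    m=M[n];T=np.array(m["world_to_cam"]);K=np.array(m["camera_matrix"])
    d=np.linalg.inv(K)@[uv[0],uv[1],1]*[1,-1,-1];R=T[:3,:3];o=-R.T@T[:3,3];d=R.T@d
    return o+d*(z-o[2])/d[2]
CR={"top":(165,165,4.2),"scene":(130,120,3.2)}
def un(n,uv):
    a,b,s=CR[n];return np.array([a+(uv[0]+.5)/s-.5,b+(uv[1]+.5)/s-.5])
def tf(p,P):
    c,s=np.cos(p[2]),np.sin(p[2]);P=np.atleast_2d(np.array(P,float))/1000
    return np.c_[p[0]+c*P[:,0]-s*P[:,1],p[1]+s*P[:,0]+c*P[:,1],P[:,2]]
def fit(obs,p0):
    f=lambda p:np.concatenate([(proj(n,tf(p,P(p) if callable(P) else P))[0]-un(n,uv)) for n,P,uv in obs])
    r=least_squares(f,p0,loss="soft_l1");return r.x,np.round(f(r.x).reshape(-1,2),1)
E
cat > f.py <<'E'
from h import *
rest=[("top",(40,80,12),(78,98)),("top",(40,-80,6),(271,140)),("top",(-90,-80,0),(237,297)),("top",(-90,80,6),(41,255)),
("top",(0,56,60),(78,145)),("top",(0,-56,60),(225,175)),
("scene",(40,-80,0),(388,250)),("scene",(40,80,6),(497,157)),("scene",(-90,-80,6),(293,174)),("scene",(0,-56,58),(375,180)),("scene",(0,56,60),(460,117)),
("scene",(-67.7,0,57+96.6),(373,38))]
print(*fit(rest,[.6,.15,-.2]))
X=lambda y,z:(lambda p:(-p[3],y,z))
O=lambda y,z:(lambda p:(p[4],y,z))
tray=[("top",X(83,0),(549,315)),("top",X(-83,62),(772,284)),("top",O(-83,56),(733,53)),("top",O(83,0),(518,80)),
("scene",O(-83,0),(220,580)),("scene",X(-83,62),(20,463)),("scene",X(83,62),(125,313)),("scene",X(-83,0),(28,494))]
p,r=fit(tray,[.6,-.2,.15,90,88]);print(p,r)
for k in [((580,155),(690,52)),((588,195),(698,110)),((595,247),(700,155))]:
  a=[ray("top",un("top",q),.0465) for q in k]
  for n,q in [("top",k)]:
    c,s=np.cos(p[2]),np.sin(p[2]);L=[np.round(1000*np.array([[c,s],[-s,c]])@(w[:2]-p[:2])) for w in a];print("rod",L)
q=ray("top",np.array([404,305])*.64,.012);print("disc",q)
q=ray("top",np.array([404,212])*.64,.17);print("spray",q)
E
python3 f.py
```

```text
[ 0.52535606  0.17454002 -0.18876962] [[-0.4 -0.8]
 [ 0.3 -0.6]
 [-0.   0.2]
 [-0.6  0. ]
 [ 1.1 -0.6]
 [ 0.2 -0.5]
 [-0.3  0.7]
 [ 0.9 -0.2]
 [-0.2 -0.4]
 [ 0.2 -1. ]
 [-1.  -1.7]
 [-1.8 -0. ]]
[  0.50786397  -0.20299346   0.14021793  80.81255207 101.99819175] [[-0.7 -0.9]
 [ 0.4 -0. ]
 [ 0.2 -1. ]
 [-0.6  1.2]
 [-0.4  1.1]
 [-0.5 -0.7]
 [-0.6 -1. ]
 [ 0.8  0.5]]
rod [array([35., 46.]), array([105., -51.])]
rod [array([ 3., 44.]), array([ 59., -50.])]
rod [array([-37.,  45.]), array([ 24., -46.])]
disc [ 0.55808863 -0.00910345  0.012     ]
spray [ 0.71631074 -0.00279926  0.17      ]
```

```bash
cat >> h.py <<'E'
from scipy.spatial.transform import Rotation as Ro
REST=np.array([.5254,.1745,-.1888])
G=np.array([-48.8,0,114.6])
def Rt(yaw,lean=35):   # tool orientation with rake yaw
    s,c=np.sin(np.radians(lean)),np.cos(np.radians(lean))
    return Ro.from_euler('z',yaw)*Ro.from_matrix(np.array([[-c,0,-s],[0,1,0],[s,0,-c]]).T.T@np.eye(3)) if 0 else Ro.from_euler('z',yaw)*Ro.from_matrix(np.c_[[-c,0,-s],[0,1,0],[s,0,-c]])
def pose(frame,P,lean=35,back=0.):  # TCP for rake origin at P(mm) in frame
    R=Rt(frame[2],lean);g=tf(frame,np.array(P)+G)[0]
    return g+R.apply([0,0,.008-back]),R
def delta(p,R,p1,R1):
    rv=(R.inv()*R1).as_rotvec(degrees=True);off=R1.inv().apply(p1-p)
    print("rot",np.round(rv,2),"offset after rot, mm",np.round(off*1000,1),"tcp",np.round(p1,4))
E
cat > g.py <<'E'
from h import *
from workcell import manip
o=manip.get_obs();p=o["position"];R=Ro.from_quat(o["ee_rot"])
a,Ra=pose(REST,[0,0,12],back=.13);delta(p,R,a,Ra)
b,_=pose(REST,[0,0,12]);delta(a,Ra,b,Ra)
E
sed -i 's/X=lambda y,z.*/X=lambda y,z:(-96,y,z)/;s/O=lambda y,z.*/O=lambda y,z:(88,y,z)/;s/\[.6,-.2,.15,90,88\]/[.6,-.2,.15]/' f.py
python3 f.py; python3 g.py
```

```text
[ 0.52535606  0.17454002 -0.18876962] [[-0.4 -0.8]
 [ 0.3 -0.6]
 [-0.   0.2]
 [-0.6  0. ]
 [ 1.1 -0.6]
 [ 0.2 -0.5]
 [-0.3  0.7]
 [ 0.9 -0.2]
 [-0.2 -0.4]
 [ 0.2 -1. ]
 [-1.  -1.7]
 [-1.8 -0. ]]
[ 0.52260988 -0.20099937  0.13899715] [[-0.7 -0.8]
 [ 0.4  0.1]
 [ 0.2 -1.3]
 [-0.6  0.9]
 [-0.2  1.3]
 [-0.6 -0.8]
 [-0.6 -1.1]
 [ 0.6  0.5]]
rod [array([20., 46.]), array([ 90., -51.])]
rod [array([-12.,  44.]), array([ 44., -50.])]
rod [array([-52.,  45.]), array([  9., -46.])]
disc [ 0.55808863 -0.00910345  0.012     ]
spray [ 0.71631074 -0.00279926  0.17      ]
rot [ -3.52 -34.89 -10.91] offset after rot, mm [-189.8 -342.6  151.3] tcp [0.4087 0.1968 0.2265]
rot [0. 0. 0.] offset after rot, mm [ -0.   0. 130.] tcp [0.482  0.1828 0.12  ]
```

Emit:
jog_arm --deltas '[{"gripper":1,"offset":[0,0,0],"rotation":[-0.7,-6.98,-2.18]},{"gripper":1,"offset":[0,0,0],"rotation":[-0.7,-6.98,-2.18]},{"gripper":1,"offset":[0,0,0],"rotation":[-0.7,-6.98,-2.18]},{"gripper":1,"offset":[0,0,0],"rotation":[-0.7,-6.98,-2.18]},{"gripper":1,"offset":[0,0,0],"rotation":[-0.7,-6.98,-2.18]},{"gripper":1,"offset":[-0.0158,-0.0286,0.0126],"rotation":[0,0,0]},{"gripper":1,"offset":[-0.0158,-0.0286,0.0126],"rotation":[0,0,0]},{"gripper":1,"offset":[-0.0158,-0.0286,0.0126],"rotation":[0,0,0]},{"gripper":1,"offset":[-0.0158,-0.0286,0.0126],"rotation":[0,0,0]},{"gripper":1,"offset":[-0.0158,-0.0286,0.0126],"rotation":[0,0,0]},{"gripper":1,"offset":[-0.0158,-0.0286,0.0126],"rotation":[0,0,0]},{"gripper":1,"offset":[-0.0158,-0.0286,0.0126],"rotation":[0,0,0]},{"gripper":1,"offset":[-0.0158,-0.0286,0.0126],"rotation":[0,0,0]},{"gripper":1,"offset":[-0.0158,-0.0286,0.0126],"rotation":[0,0,0]},{"gripper":1,"offset":[-0.0158,-0.0286,0.0126],"rotation":[0,0,0]},{"gripper":1,"offset":[-0.0158,-0.0286,0.0126],"rotation":[0,0,0]},{"gripper":1,"offset":[-0.0158,-0.0286,0.0126],"rotation":[0,0,0]},{"gripper":1,"offset":[0,0,0],"rotation":[0,0,0]},{"gripper":1,"offset":[0,0,0],"rotation":[0,0,0]}]' --newtons 100

```text
clock: 2.0
position: [0.4084, 0.1962, 0.2269]
ee_rot: [0.091, 0.949, -0.028, 0.299]
ft_force: [-0.5, 0.8, 0.6]
grip_width: 1.003
grasp_force: 0.0
```

```bash
cat g.py > g1.py
python3 - <<'E'
exec(open('g1.py').read())
print(np.round(o['joint_pos'],3))
for n,sl in (("scene",(slice(90,200),slice(210,310))),):
    im=imaging.camera(n);cv2.imwrite("pics/s1.png",cv2.resize(im[sl],None,fx=5,fy=5,interpolation=cv2.INTER_CUBIC))
E
```

```text
rot [ 0.04 -0.   -0.14] offset after rot, mm [0.  0.7 0.5] tcp [0.4087 0.1968 0.2265]
rot [0. 0. 0.] offset after rot, mm [ -0.   0. 130.] tcp [0.482  0.1828 0.12  ]
[-1.2   -0.336  0.209  2.28   0.738  1.061  0.055]
```

View pics/s1.png

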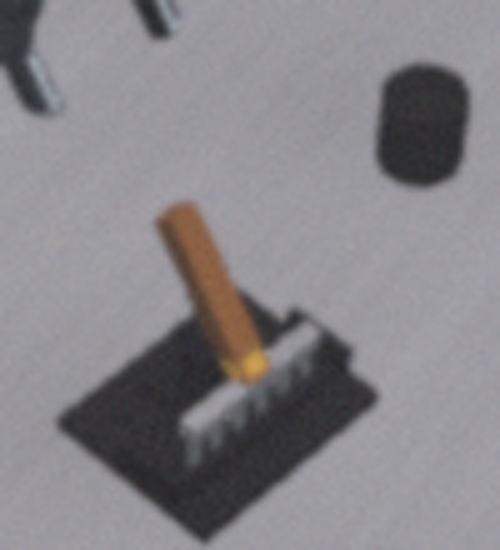

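The open jaws (tips at (40,105) and (160,30)) sit nearly in line with the handle (top (180,212), foot (245,365)), with perhaps a few mm of lateral error. I'll refit the rake alone.

Run:
```python
from h import *
CR["s1"]=None
S=lambda u,v:((210+(u+.5)/5-.5-130+.5)*3.2-.5,(90+(v+.5)/5-.5-120+.5)*3.2-.5)
obs=[("top",(0,56,60),(78,145)),("top",(0,-56,60),(225,175)),("top",(-67.7,0,153.6),(111,240)),
("scene",(-67.7,0,153.6),S(180,212)),("scene",(0,56,60),S(318,328)),("scene",(0,-56,60),S(184,418)),("scene",(0,0,57),S(246,363))]
print(*fit(obs,REST))
obs+=[("top",(40,80,12),(78,98)),("top",(40,-80,6),(271,140)),("top",(-90,-80,0),(237,297)),("top",(-90,80,6),(41,255)),
("scene",(40,-80,0),S(205,542)),("scene",(40,80,6),S(378,397)),("scene",(-90,-80,6),S(57,423))]
print(*fit(obs,REST))
```

```text
[ 0.52390728  0.17598262 -0.20765969] [[ 0.7 -0.5]
 [-0.3  0.3]
 [-0.4 -0.1]
 [-1.  -1.2]
 [-0.7 -1. ]
 [ 0.3  0.6]
 [ 0.9  2.3]]
[ 0.52435877  0.1749175  -0.19138855] [[ 1.  -0.3]
 [ 0.1 -0.1]
 [ 0.3 -0.2]
 [-1.3 -0.8]
 [-1.  -0.8]
 [ 0.4  1. ]
 [ 0.9  2.6]
 [-0.5 -0.5]
 [ 0.2 -0.3]
 [-0.2  0.5]
 [-0.8  0.3]
 [-0.2  0.2]
 [ 0.5 -0.7]
 [-0.2 -0.9]]
```

Emit:
jog_arm --deltas '[{"gripper":1,"offset":[0.0008,0.0015,0.016],"rotation":[0,0,0]},{"gripper":1,"offset":[0,0,0.018],"rotation":[0,0,0]},{"gripper":1,"offset":[0,0,0.018],"rotation":[0,0,0]},{"gripper":1,"offset":[0,0,0.018],"rotation":[0,0,0]},{"gripper":1,"offset":[0,0,0.018],"rotation":[0,0,0]},{"gripper":1,"offset":[0,0,0.018],"rotation":[0,0,0]},{"gripper":1,"offset":[0,0,0.014],"rotation":[0,0,0]},{"gripper":1,"offset":[0,0,0.01],"rotation":[0,0,0]},{"gripper":0.5,"offset":[0,0,0],"rotation":[0,0,0]},{"gripper":0.4,"offset":[0,0,0],"rotation":[0,0,0]},{"gripper":0.2,"offset":[0,0,0],"rotation":[0,0,0]},{"gripper":0,"offset":[0,0,0],"rotation":[0,0,0]},{"gripper":0,"offset":[0,0,0],"rotation":[0,0,0]},{"gripper":0,"offset":[0,0,0],"rotation":[0,0,0]},{"gripper":0,"offset":[0,0,0],"rotation":[0,0,0]}]' --newtons 100

```text
clock: 3.55
position: [0.4816, 0.1846, 0.1206]
ee_rot: [0.09, 0.949, -0.027, 0.3]
ft_force: [-1.7, -0.3, 6.0]
grip_width: 0.243
grasp_force: 97.6
```

Emit:
jog_arm --deltas '[{"gripper":0,"offset":[-0.0029,0,-0.0041],"rotation":[0,0,0]},{"gripper":0,"offset":[-0.0057,0,-0.0082],"rotation":[0,0,0]},{"gripper":0,"offset":[-0.0115,0,-0.0164],"rotation":[0,0,0]},{"gripper":0,"offset":[-0.0115,0,-0.0164],"rotation":[0,0,0]},{"gripper":0,"offset":[-0.0115,0,-0.0164],"rotation":[0,0,0]},{"gripper":0,"offset":[-0.0086,0,-0.0123],"rotation":[0,0,0]},{"gripper":0,"offset":[0,0,0],"rotation":[0,0,0]}]'

```text
clock: 4.25
position: [0.4819, 0.1847, 0.2125]
ee_rot: [0.091, 0.949, -0.026, 0.3]
ft_force: [0.1, 0.7, -1.9]
grip_width: 0.249
grasp_force: 98.0
```

```bash
cat >> h.py <<'E'
REST2=np.array([.5243,.1755,-.192]); TRAY=np.array([.5226,-.2010,.139])
GP=np.array([.4816,.1846,.1206]); GR=Ro.from_quat([.09,.949,-.027,.3])
def tgt(frame,P):  # TCP pose from recorded grasp for rake origin at P mm in frame
    d=Ro.from_euler('z',frame[2]-REST2[2]);seat=tf(REST2,[0,0,12])[0]
    return tf(frame,P)[0]+d.apply(GP-seat),d*GR
def rakepos(p,frame):  # rake origin in frame mm, from TCP
    R=Ro.from_euler('z',frame[2]-REST2[2]);q=p-R.apply(GP-tf(REST2,[0,0,12])[0])
    q=q-[frame[0],frame[1],0];return 1000*Ro.from_euler('z',-frame[2]).apply(q)
E
cat > t.py <<'E'
from h import *
import sys
from workcell import manip
o=manip.get_obs();p=o["position"];R=Ro.from_quat(o["ee_rot"])
print("now in tray",np.round(rakepos(p,TRAY),1),"in rest",np.round(rakepos(p,REST2),1),"F",np.round(o["ft_force"],1),"w",o["grip_width"],"q",np.round(o["joint_pos"],2))
a=eval(sys.argv[1]) if len(sys.argv)>1 else (0,0,0)
F=REST2 if len(sys.argv)>2 else TRAY
delta(p,R,*tgt(F,a))
E
python3 t.py "(118,0,80)"
python3 -c "
from workcell import imaging;import cv2
im=imaging.camera('scene');cv2.imwrite('pics/s2.png',cv2.resize(im[80:200,190:310],None,fx=5,fy=5,interpolation=cv2.INTER_CUBIC))"
```

```text
now in tray [ 56.8 386.9 103.9] in rest [  0.2   0.2 103.9] F [ 0.1  0.7 -1.9] w 0.24903605860248687 q [-1.14 -0.21  0.34  2.21  0.75  0.9   0.17]
rot [-10.84   0.09 -15.62] offset after rot, mm [ -35.8 -387.2   53. ] tcp [ 0.5961 -0.1899  0.1886]
```

View pics/s2.png

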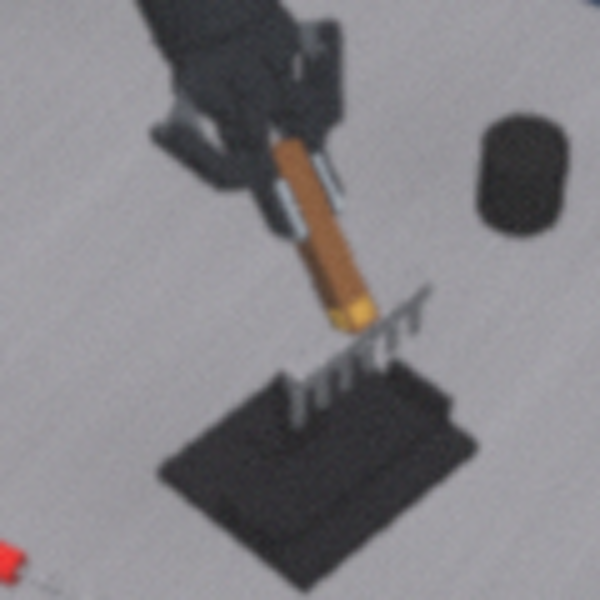

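The rake is lifted clean: head ends at (295,388) and (430,290), with its tilt kept. Now I go to the open side of the tray.

Emit:
jog_arm --deltas '[{"gripper":0,"offset":[0,0,0],"rotation":[-3.6,0,-5.2]},{"gripper":0,"offset":[0,0,0],"rotation":[-3.6,0,-5.2]},{"gripper":0,"offset":[0,0,0],"rotation":[-3.6,0,-5.2]},{"gripper":0,"offset":[-0.0022,-0.0242,0.0033],"rotation":[0,0,0]},{"gripper":0,"offset":[-0.0022,-0.0242,0.0033],"rotation":[0,0,0]},{"gripper":0,"offset":[-0.0022,-0.0242,0.0033],"rotation":[0,0,0]},{"gripper":0,"offset":[-0.0022,-0.0242,0.0033],"rotation":[0,0,0]},{"gripper":0,"offset":[-0.0022,-0.0242,0.0033],"rotation":[0,0,0]},{"gripper":0,"offset":[-0.0022,-0.0242,0.0033],"rotation":[0,0,0]},{"gripper":0,"offset":[-0.0022,-0.0242,0.0033],"rotation":[0,0,0]},{"gripper":0,"offset":[-0.0022,-0.0242,0.0033],"rotation":[0,0,0]},{"gripper":0,"offset":[-0.0022,-0.0242,0.0033],"rotation":[0,0,0]},{"gripper":0,"offset":[-0.0022,-0.0242,0.0033],"rotation":[0,0,0]},{"gripper":0,"offset":[-0.0022,-0.0242,0.0033],"rotation":[0,0,0]},{"gripper":0,"offset":[-0.0022,-0.0242,0.0033],"rotation":[0,0,0]},{"gripper":0,"offset":[-0.0022,-0.0242,0.0033],"rotation":[0,0,0]},{"gripper":0,"offset":[-0.0022,-0.0242,0.0033],"rotation":[0,0,0]},{"gripper":0,"offset":[-0.0022,-0.0242,0.0033],"rotation":[0,0,0]},{"gripper":0,"offset":[-0.0022,-0.0242,0.0033],"rotation":[0,0,0]}]'

```text
clock: 6.2
position: [0.5789, -0.1814, 0.199]
ee_rot: [-0.068, 0.95, 0.017, 0.303]
ft_force: [0.3, -0.1, -1.8]
grip_width: 0.244
grasp_force: 98.5
```

```bash
python3 t.py "(116,0,41.5)"
python3 -c "
from workcell import imaging;import cv2
a=imaging.camera('scene')[195:315,120:280];b=imaging.camera('top')[145:245,275:365]
r=lambda i,f:cv2.resize(i,None,fx=f,fy=f,interpolation=cv2.INTER_CUBIC)
a=r(a,2.8);b=r(b,3.36);b=b[:a.shape[0]];cv2.imwrite('pics/s3.png',cv2.convertScaleAbs(cv2.hconcat([a,b]),alpha=1.5,beta=10));print(a.shape,b.shape)"
```

```text
now in tray [102.1  10.8  90.4] in rest [ 165.4 -340.7   90.4] F [ 0.3 -0.1 -1.8] w 0.24409152345991306 q [-1.15 -0.5   1.34  2.1   0.44  0.6   1.72]
rot [-0.64  0.23  0.26] offset after rot, mm [ 16.7 -11.   47.9] tcp [ 0.5941 -0.1902  0.1501]
(336, 448, 3) (336, 302, 3)
```

View pics/s3.png

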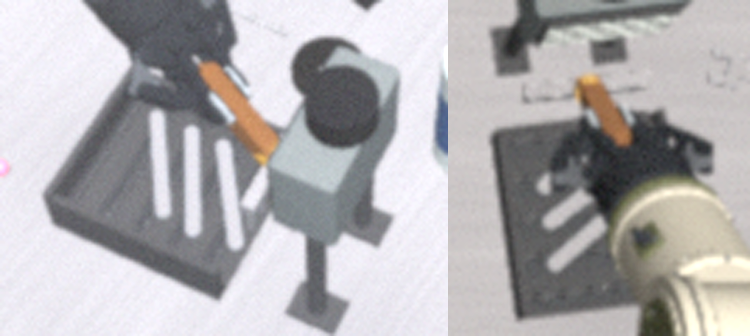

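The arm stopped short: joints 2 and 3 are at their limits (-0.5 and 1.34). The scene picture shows the rake head beyond rod2 under the nozzle's edge, clear of it. I'll nudge further to see how the IK resolves the limits.

Emit:
jog_arm --deltas '[{"gripper":0,"offset":[0.0,-0.003,0.0],"rotation":[0,0,0]},{"gripper":0,"offset":[0,-0.003,0.0],"rotation":[0,0,0]},{"gripper":0,"offset":[0,-0.003,0.0],"rotation":[0,0,0]}]'

```text
clock: 6.6
position: [0.5765, -0.1897, 0.2006]
ee_rot: [-0.066, 0.951, 0.016, 0.303]
ft_force: [0.3, -0.5, -2.2]
grip_width: 0.242
grasp_force: 98.5
```

```bash
python3 t.py "(116,0,80)"
```

```text
now in tray [98.6  3.  92. ] in rest [ 164.6 -349.3   92. ] F [ 0.3 -0.5 -2.2] w 0.24197360899309378 q [-1.14 -0.5   1.34  2.1   0.42  0.61  1.75]
rot [-0.81  0.22  0.11] offset after rot, mm [-7.3 -3.1 19.9] tcp [ 0.5941 -0.1902  0.1886]
```

```bash
cat > kin.py <<'E'
from h import *
import itertools
E=Ro.from_euler
def fk(q,L,s):
    R=E('z',s[0]*q[0]);p=np.array([L[7],0,L[0]])*0+np.array([0,0,L[0]])
    def t(v):
        nonlocal p;p=p+R.apply(v)
    t([L[7],0,0])
    R=R*E('y',q[1])*E('z',s[1]*q[2]);t([L[2],0,L[1]]);R=R*E('y',q[3]);t([L[3],0,L[4]])
    R=R*E('z',s[2]*q[4])*E('y',q[5]);t([L[5],0,L[6]]);R=R*E('z',s[3]*q[6]+s[4]);return p,R
D=[([-1.2075931,.33281005,-.06470889,1.46085935,.02160155,1.34993172,-.0885128],[.23506,.57875,.24159],[.1917,.98145,-.00065,-.0001]),
([-1.2,-.336,.209,2.28,.738,1.061,.055],[.4084,.1962,.2269],[.091,.949,-.028,.299]),
([-1.14,-.21,.34,2.21,.75,.9,.17],[.4819,.1847,.2125],[.091,.949,-.026,.3]),
([-1.15,-.5,1.34,2.1,.44,.6,1.72],[.5789,-.1814,.199],[-.068,.95,.017,.303]),
([-1.14,-.5,1.34,2.1,.42,.61,1.75],[.5765,-.1897,.2006],[-.066,.951,.016,.303])]
def res(L,s,al):
    r=[]
    for q,p,e in D:
        P,R=fk(q,L,s);r+=[*(P-p)*3,*(R.inv()*Ro.from_quat(e)).as_rotvec()]
    return np.array(r)
if __name__=="__main__":
    B=[]
    for s in itertools.product((1,-1),repeat=4):
        for ps in (0,np.pi):
            f=lambda L:res(L,(*s,ps),0);x=least_squares(f,[.35,.4,0,0,.4,0.05,.25,0],loss="soft_l1",f_scale=.05)
            B.append((x.cost,s,ps,np.round(x.x,4)))
    B.sort(key=lambda b:b[0])
    for b in B[:3]:print(b)
    print(np.round(res(B[0][3],(*B[0][1],B[0][2]),0).reshape(-1,6),3))
E
python3 kin.py
```

```text
(np.float64(0.3665259038850305), (-1, -1, -1, 1), 3.141592653589793, array([ 0.218 ,  0.4811, -0.0266, -0.0752,  0.4681,  0.0035,  0.4094,
        0.013 ]))
(np.float64(0.3853315976182281), (-1, -1, -1, -1), 0, array([ 0.218 ,  0.4811, -0.0266, -0.0752,  0.4681,  0.0035,  0.4094,
        0.013 ]))
(np.float64(0.386047672721187), (-1, -1, -1, -1), 3.141592653589793, array([ 0.218 ,  0.4811, -0.0266, -0.0752,  0.4681,  0.0035,  0.4094,
        0.013 ]))
[[-1.290e-01  1.300e-02  2.000e-03  0.000e+00  0.000e+00 -1.394e+00]
 [-7.000e-03 -1.900e-02 -7.000e-03  2.000e-03 -0.000e+00 -1.681e+00]
 [ 6.000e-03  2.300e-02  1.100e-02  1.000e-03 -3.000e-03 -1.914e+00]
 [ 5.000e-03 -1.000e-02  2.000e-03 -6.000e-03 -3.000e-03  1.266e+00]
 [-4.000e-03  1.200e-02 -9.000e-03  8.000e-03 -3.000e-03  1.215e+00]]
```

```bash
cat > kin2.py <<'E'
from kin import *
S=(-1,-1,-1,-1,np.pi/2)
def best():
    x=least_squares(lambda L:res(L,S,0),[.22,.48,0,0,.47,0.0,.4,0]);return x.x
if __name__=="__main__":
    L=best();print(np.round(L,4));print(np.round(res(L,S,0).reshape(-1,6),3))
    # drop regularised alternatives: no offsets
    g=lambda a:res([a[0],a[1],0,0,a[2],0,a[3],0],S,0)
    x=least_squares(g,[.3,.45,.45,.3]);print(np.round(x.x,4));print(np.round(g(x.x).reshape(-1,6),3))
E
python3 kin2.py
```

```text
[ 0.1994  0.498  -0.0324 -0.0822  0.4606 -0.0006  0.4169  0.0232]
[[-0.118  0.036  0.003  0.     0.     0.   ]
 [-0.001 -0.022 -0.01   0.001  0.001 -0.   ]
 [ 0.012  0.029  0.013  0.003 -0.001 -0.004]
 [-0.001 -0.011  0.003 -0.006  0.001 -0.006]
 [-0.009  0.012 -0.008  0.004 -0.006  0.003]]
[0.2572 0.5085 0.4811 0.4053]
[[-0.116  0.074 -0.045  0.     0.     0.   ]
 [-0.031 -0.038  0.001  0.001  0.001 -0.   ]
 [-0.019  0.006  0.016  0.003 -0.001 -0.004]
 [ 0.016  0.011  0.019 -0.006  0.001 -0.006]
 [ 0.008  0.033  0.009  0.004 -0.006  0.003]]
```

```bash
cat > kin3.py <<'E'
from h import *
E=Ro.from_euler
from kin import D
def fk(q,L):
    R=E('z',-q[0]);p=R.apply([L[0],L[1],L[2]])
    R=R*E('y',q[1])*E('z',-q[2]);p=p+R.apply(L[3:6]);R=R*E('y',q[3])*E('z',-q[4]);p=p+R.apply(L[6:9])
    R=R*E('y',q[5]);p=p+R.apply([L[9],0,L[10]]);return p,R*E('z',np.pi/2-q[6])
def best(D=D):
    f=lambda L:np.r_[np.concatenate([fk(q,L)[0]-p for q,p,e in D])*1000,(L-[0,0,.25,0,0,.49,0,0,.47,0,.4])*20]
    x=least_squares(f,[0,0,.25,0,0,.49,0,0,.47,0,.4]);return x.x,f(x.x)[:3*len(D)].reshape(-1,3)
if __name__=="__main__":
    L,r=best();print(np.round(L,3));print(np.round(r,1))
E
python3 kin3.py
```

```text
[ 0.002 -0.022  0.258  0.025 -0.05   0.441 -0.009  0.026  0.47   0.004
  0.329]
[[ 0.   0.   0. ]
 [ 0.3 -0.2  0.1]
 [-0.3  0.2 -0.1]
 [ 1.  -3.1  1.3]
 [-1.   3.1 -1.3]]
```

```bash
cat > sim.py <<'E'
from kin3 import *
L,_=best()
LO=np.array([-2.6,-.5,-1.47,.16,-1.27,.06,-2.6]);HI=np.array([2.6,2.12,1.34,2.42,4.41,2.06,2.6])
def err(q,p,R):
    P,Q=fk(q,L);return np.r_[p-P,(R*Q.inv()).as_rotvec()]
def jac(q):
    P,Q=fk(q,L);J=np.zeros((6,7))
    for i in range(7):
        d=np.zeros(7);d[i]=1e-5;p,R=fk(q+d,L);J[:,i]=np.r_[p-P,(R*Q.inv()).as_rotvec()]/1e-5
    return J
def ik(p,R,n=60,seed=0):
    rng=np.random.default_rng(seed);B=[]
    m=(LO+HI)/2;h=(HI-LO)/2
    for _ in range(n):
        q0=LO+(HI-LO)*rng.random(7)
        r=least_squares(lambda q:np.r_[err(q,p,R)*10,.02*(q-m)/h],q0,bounds=(LO,HI))
        if np.abs(err(r.x,p,R)).max()<.004:B.append((np.abs((r.x-m)/h).max(),r.x))
    B.sort(key=lambda b:b[0]);return B
def step(q,p,R,mode,W=None):
    W=np.ones(7) if W is None else W
    for _ in range(6):
        e=err(q,p,R);J=jac(q);Jw=J/W
        dq=(Jw.T@np.linalg.solve(Jw@Jw.T+1e-5*np.eye(6),e))/W
        q=np.clip(q+dq,LO,HI)
    return q
def run(q,segs,p,R,mode="mn",W=None):
    for off,rv,n in segs:
        for _ in range(n):
            p=p+R.apply(off);R=R*Ro.from_rotvec(rv,degrees=True);q=step(q,p,R,mode,W)
    return q,p,R
if __name__=="__main__":
    q=np.array(D[0][0]);p=np.array(D[0][1]);R=Ro.from_quat(D[0][2])
    s=[([0,0,0],[-.7,-6.98,-2.18],5),([-.0158,-.0286,.0126],[0,0,0],12)]
    q,p,R=run(q,s,p,R);print(np.round(q,2),D[1][0])
    s=[([.0008,.0015,.13],[0]*3,1),([-.0517,0,-.0738],[0]*3,1)]
    q,p,R=run(np.array(D[1][0]),[([.0001,.0002,.013],[0]*3,10),([-.00517,0,-.00738],[0]*3,10)],p,R);print(np.round(q,2),D[2][0])
    q,p,R=run(np.array(D[2][0]),[([0]*3,[-3.6,0,-5.2],3),([-.0022,-.0242,.0033],[0]*3,16)],p,R);print(np.round(q,2),D[3][0])
    for P in [(118,0,41.5),(-85,0,41.5)]:
        B=ik(*tgt(TRAY,P))
        print(P,len(B));[print(round(b[0],2),np.round(b[1],2)) for b in B[:3]]
E
python3 sim.py
```

```text
[-1.19 -0.33  0.2   2.28  0.74  1.06  0.06] [-1.2, -0.336, 0.209, 2.28, 0.738, 1.061, 0.055]
[-1.14 -0.2   0.34  2.21  0.75  0.9   0.17] [-1.14, -0.21, 0.34, 2.21, 0.75, 0.9, 0.17]
[-1.25 -0.5   1.34  2.07  0.48  0.6   1.72] [-1.15, -0.5, 1.34, 2.1, 0.44, 0.6, 1.72]
(118, 0, 41.5) 26
0.98 [ 0.74  0.15 -0.39  2.09 -0.58  0.44  2.56]
0.98 [ 0.74  0.15 -0.39  2.09 -0.58  0.44  2.56]
0.98 [ 0.74  0.15 -0.39  2.09 -0.58  0.44  2.56]
(-85, 0, 41.5) 0
```

```bash
cat > scan.py <<'E'
from sim import *
def tp(frame,P,lean,flip):
    g=tf(frame,np.array(P)+G)[0];R=Rt(frame[2],lean)
    if flip:R=R*E('z',np.pi)
    return g+R.apply([0,0,.008]),R
if __name__=="__main__":
  for lean in (0,10,20,28,35):
    for flip in (0,1):
      for nm,F,P in (("rest",REST2,(0,0,12)),("open",TRAY,(116,0,41)),("mid",TRAY,(0,0,41)),("stop",TRAY,(-85,0,41))):
        B=ik(*tp(F,P,lean,flip),n=14)
        print(lean,flip,nm,*( (round(B[0][0],2),np.round(B[0][1],2)) if B else ["none"]))
E
time python3 scan.py
```

```text
0 0 rest 0.55 [-0.11  0.22 -0.38  1.91  0.09  1.04  0.84]
0 0 open 0.71 [ 0.51  0.41 -0.34  1.58  0.14  1.18  1.85]
0 0 mid 0.77 [ 0.52  0.18 -0.21  1.87  0.04  1.09  2.  ]
0 0 stop 0.81 [ 0.47  0.02 -0.06  2.06  0.    1.06  2.12]
0 1 rest 0.87 [-0.27  0.2  -0.21  1.92  0.05  1.03 -2.26]
0 1 open 0.54 [ 0.31  0.39 -0.09  1.6   0.04  1.16 -1.22]
0 1 mid 0.55 [ 0.39  0.17 -0.07  1.88  0.01  1.09 -1.12]
0 1 stop 0.68 [ 0.45  0.02 -0.04  2.06  0.    1.06 -1.02]
10 0 rest 0.65 [-0.19  0.12 -0.35  2.02  0.21  0.89  0.71]
10 0 open 0.74 [ 0.6   0.31 -0.38  1.73  0.06  0.96  1.93]
10 0 mid 0.82 [ 0.51  0.08 -0.14  2.01 -0.09  0.9   2.13]
10 0 stop 0.87 [ 0.44 -0.07  0.04  2.17 -0.12  0.9   2.26]
10 1 rest 0.93 [-0.29  0.11 -0.25  2.03  0.19  0.88 -2.41]
10 1 open 0.57 [ 0.38  0.29 -0.12  1.75 -0.04  0.95 -1.14]
10 1 mid 0.64 [ 0.44  0.08 -0.07  2.01 -0.1   0.9  -1.  ]
10 1 stop 0.78 [ 0.5  -0.07 -0.01  2.17 -0.13  0.9  -0.88]
20 0 rest 0.75 [-0.3   0.04 -0.32  2.13  0.39  0.76  0.5 ]
20 0 open 0.8 [ 0.66  0.23 -0.38  1.88 -0.09  0.74  2.07]
20 0 mid 0.9 [ 0.48  0.   -0.05  2.14 -0.28  0.72  
[... 446 characters left out ...]
.03  2.25 -0.51  0.6   2.56]
28 0 stop 1.0 [ 0.19 -0.23  0.41  2.39 -0.4   0.64  2.6 ]
28 1 rest none
28 1 open 0.69 [ 0.47  0.16 -0.13  2.01 -0.38  0.57 -0.81]
28 1 mid 0.84 [ 0.5  -0.05 -0.02  2.24 -0.51  0.6  -0.57]
28 1 stop 0.96 [ 0.57 -0.19  0.05  2.38 -0.54  0.66 -0.42]
35 0 rest 0.87 [-0.45 -0.01 -0.32  2.27  0.84  0.68 -0.01]
35 0 open 0.98 [ 0.74  0.14 -0.38  2.1  -0.58  0.43  2.56]
35 0 mid 1.0 [-0.43 -0.21  0.93  2.35 -0.45  0.46  2.6 ]
35 0 stop none
35 1 rest none
35 1 open 0.79 [ 0.49  0.12 -0.12  2.11 -0.67  0.44 -0.52]
35 1 mid 0.92 [ 0.53 -0.07 -0.01  2.33 -0.8   0.51 -0.28]
35 1 stop 1.0 [ 1.46 -0.19 -0.72  2.42 -1.01  0.7   0.04]
real	0m17.192s
user	0m17.766s
sys	0m0.024s
```

```bash
python3 - <<'E'
from sim import *
from workcell import manip
o=manip.get_obs();p=o["position"];R=Ro.from_quat(o["ee_rot"]);q=o["joint_pos"]
a,Ra=tgt(REST2,(0,0,90))
off=R.inv().apply(a-p);rv=(R.inv()*Ra).as_rotvec(degrees=True)
print(np.round(off*1000,1),np.round(rv,2))
n=15;q2,p2,R2=run(q,[(off/n,[0]*3,n),([0]*3,rv/3,3)],p,R);print(np.round(q2,2))
E
cat > search.py <<'E'
from scan import *
def sg(q,p,R,p1,R1,lin=.03,ang=6.):
    n=int(max(1,np.ceil(np.linalg.norm(p1-p)/lin),np.ceil(np.degrees((R.inv()*R1).magnitude())/ang)))
    rv=(R.inv()*R1).as_rotvec();Q=[]
    for i in range(1,n+1):
        qn=step1(q,p+(p1-p)*i/n,R*Ro.from_rotvec(rv*i/n));Q.append(qn);q=qn
    return q,p1,R1,n
def step1(q,p,R):
    for _ in range(2):
        e=err(q,p,R);J=jac(q);q=np.clip(q+J.T@np.linalg.solve(J@J.T+1e-5*np.eye(6),e),LO,HI)
    return q
def wp(az,r,z,yaw,lean):
    return np.array([r*np.cos(az),r*np.sin(az),z]),Rt(yaw,lean)
LEAN=15
pg,RG=tp(REST2,(0,0,12),LEAN,0);pre=pg-RG.apply([0,0,.12])
if __name__=="__main__":
    q0=np.array(D[1][0]);p0=np.array(D[1][1]);R0=Ro.from_quat(D[1][2]);rng=np.random.default_rng(1);best_=[]
    for k in range(60):
        W=[(rng.uniform(-1.1,.2),rng.uniform(.42,.58),rng.uniform(.3,.42),rng.uniform(-1.2,1.2),rng.uniform(0,20)) for _ in range(rng.integers(1,3))]
        q,p,R=q0,p0,R0;N=0
        for w in W:
            q,p,R,n=sg(q,p,R,*wp(*w));N+=n
        q,p,R,n=sg(q,p,R,pre,RG);N+=n
        best_.append((q[0],N,np.abs(err(q,pre,RG)).max(),np.round(q,2),[np.round(w,2).tolist() for w in W]))
    best_.sort(key=lambda b:-b[0])
    for b in best_[:8]:print(*b)
E
time python3 search.py
```

```text
[ 34.3 383.7 -26.4] [10.12  0.29 15.6 ]
[-0.82 -0.16  0.05  2.21  0.7   0.83  0.19]
0.02057629574288002 42 4.3344519684319334e-06 [ 0.02 -0.1  -0.6   1.98  0.14  1.06  0.74] [[-0.99, 0.45, 0.35, -0.09, 17.69]]
-0.10236159877511194 42 2.9817560037681726e-06 [-0.1  -0.1  -0.49  1.99  0.16  1.06  0.73] [[-1.04, 0.43, 0.31, -0.55, 11.53]]
-0.20733690131007798 36 3.7163691208658963e-06 [-0.21 -0.1  -0.39  1.99  0.17  1.06  0.71] [[-0.74, 0.42, 0.38, 0.53, 16.71]]
-0.2446805696785244 38 4.60976605492628e-06 [-0.24 -0.1  -0.35  1.99  0.17  1.07  0.71] [[-0.85, 0.43, 0.4, 0.87, 17.53]]
-0.2646801932688665 38 2.935471854522698e-06 [-0.26 -0.1  -0.33  2.    0.17  1.07  0.71] [[-0.77, 0.43, 0.42, 0.1, 15.48]]
-0.37210754002246577 36 2.400712981637268e-06 [-0.37 -0.11 -0.23  2.    0.18  1.07  0.7 ] [[-0.73, 0.45, 0.38, 0.73, 19.27]]
-0.3824847584641151 49 2.226923471591264e-06 [-0.38 -0.11 -0.22  2.    0.19  1.07  0.7 ] [[-0.87, 0.5, 0.35, 0.3, 9.97], [-1.05, 0.55, 0.31, 0.79, 16.25]]
-0.3993002928091355 52 3.2399550426378133e-06 [-0.4  -0.11 -0.21  2.    0.19  1.07  0.69] [[-0.95, 0.49, 0.31, 0.32, 12.33], [-1.06, 0.55, 0.39, 1.0, 13.41]]
real	0m3.196s
user	0m3.753s
sys	0m0.048s
```

Emit:
jog_arm --deltas '[{"gripper":0,"offset":[0.0023,0.0256,-0.0018],"rotation":[0,0,0]},{"gripper":0,"offset":[0.0023,0.0256,-0.0018],"rotation":[0,0,0]},{"gripper":0,"offset":[0.0023,0.0256,-0.0018],"rotation":[0,0,0]},{"gripper":0,"offset":[0.0023,0.0256,-0.0018],"rotation":[0,0,0]},{"gripper":0,"offset":[0.0023,0.0256,-0.0018],"rotation":[0,0,0]},{"gripper":0,"offset":[0.0023,0.0256,-0.0018],"rotation":[0,0,0]},{"gripper":0,"offset":[0.0023,0.0256,-0.0018],"rotation":[0,0,0]},{"gripper":0,"offset":[0.0023,0.0256,-0.0018],"rotation":[0,0,0]},{"gripper":0,"offset":[0.0023,0.0256,-0.0018],"rotation":[0,0,0]},{"gripper":0,"offset":[0.0023,0.0256,-0.0018],"rotation":[0,0,0]},{"gripper":0,"offset":[0.0023,0.0256,-0.0018],"rotation":[0,0,0]},{"gripper":0,"offset":[0.0023,0.0256,-0.0018],"rotation":[0,0,0]},{"gripper":0,"offset":[0.0023,0.0256,-0.0018],"rotation":[0,0,0]},{"gripper":0,"offset":[0.0023,0.0256,-0.0018],"rotation":[0,0,0]},{"gripper":0,"offset":[0.0023,0.0256,-0.0018],"rotation":[0,0,0]},{"gripper":0,"offset":[0,0,0],"rotation":[3.37,0.1,5.2]},{"gripper":0,"offset":[0,0,0],"rotation":[3.37,0.1,5.2]},{"gripper":0,"offset":[0,0,0],"rotation":[3.37,0.1,5.2]},{"gripper":0,"offset":[0,0,0],"rotation":[0,0,0]}]'

```text
clock: 8.5
position: [0.4813, 0.1862, 0.1989]
ee_rot: [0.09, 0.949, -0.027, 0.3]
ft_force: [-0.2, -0.1, -0.8]
grip_width: 0.244
grasp_force: 98.6
```

```bash
python3 t.py "(0,0,13)" r
```

```text
now in tray [ 56.4 388.4  90.3] in rest [-0.6  1.5 90.3] F [-0.2 -0.1 -0.8] w 0.24435414242753453 q [-0.81 -0.15  0.03  2.21  0.7   0.83  0.19]
rot [0.   0.01 0.04] offset after rot, mm [43.9 -1.8 63.6] tcp [0.4816 0.1846 0.1216]
```

Emit:
jog_arm --deltas '[{"gripper":0,"offset":[-0.0005,-0.0017,0.0003],"rotation":[0,0,0]},{"gripper":0,"offset":[0.0092,0,0.0131],"rotation":[0,0,0]},{"gripper":0,"offset":[0.0092,0,0.0131],"rotation":[0,0,0]},{"gripper":0,"offset":[0.0092,0,0.0131],"rotation":[0,0,0]},{"gripper":0,"offset":[0.0066,0,0.0094],"rotation":[0,0,0]},{"gripper":0,"offset":[0.0046,0,0.0066],"rotation":[0,0,0]},{"gripper":0,"offset":[0.0029,0,0.0041],"rotation":[0,0,0]},{"gripper":0,"offset":[0.0023,0,0.0033],"rotation":[0,0,0]},{"gripper":0,"offset":[0,0,0],"rotation":[0,0,0]},{"gripper":0,"offset":[0,0,0],"rotation":[0,0,0]}]'

```text
clock: 9.5
position: [0.4821, 0.1832, 0.1233]
ee_rot: [0.09, 0.949, -0.027, 0.301]
ft_force: [-0.9, 0.4, -2.4]
grip_width: 0.246
grasp_force: 98.7
```

```bash
python3 t.py "(0,0,12)" r
```

```text
now in tray [ 56.8 385.3  14.7] in rest [ 0.7 -1.3 14.7] F [-0.9  0.4 -2.4] w 0.24591713547364974 q [-0.79 -0.03  0.03  2.3   0.84  0.68 -0.  ]
rot [ 0.04  0.06 -0.02] offset after rot, mm [2.1 1.3 1.8] tcp [0.4816 0.1846 0.1206]
```

Emit:
jog_arm --deltas '[{"gripper":0,"offset":[0.001,0.0012,0.001],"rotation":[0,0,0]},{"gripper":0,"offset":[0.001,0,0.001],"rotation":[0,0,0]},{"gripper":0,"offset":[0,0,0],"rotation":[0,0,0]}]'

```text
clock: 9.8
position: [0.482, 0.1848, 0.1206]
ee_rot: [0.09, 0.949, -0.027, 0.301]
ft_force: [0.3, -0.2, 0.6]
grip_width: 0.242
grasp_force: 98.9
```

```bash
python3 t.py "(0,0,12)" r
```

```text
now in tray [ 56.9 386.9  12. ] in rest [ 0.4  0.2 12. ] F [ 0.3 -0.2  0.6] w 0.2422100200757463 q [-0.79 -0.03  0.03  2.3   0.85  0.67 -0.01]
rot [ 0.05  0.09 -0.02] offset after rot, mm [ 0.3 -0.2 -0.2] tcp [0.4816 0.1846 0.1206]
```

Emit:
jog_arm --deltas '[{"gripper":0.4,"offset":[0,0,0],"rotation":[0,0,0]},{"gripper":1,"offset":[0,0,0],"rotation":[0,0,0]},{"gripper":1,"offset":[0,0,0],"rotation":[0,0,0]},{"gripper":1,"offset":[0,0,0],"rotation":[0,0,0]},{"gripper":1,"offset":[0,0,-0.01],"rotation":[0,0,0]},{"gripper":1,"offset":[0,0,-0.025],"rotation":[0,0,0]},{"gripper":1,"offset":[0,0,-0.025],"rotation":[0,0,0]},{"gripper":1,"offset":[0,0,-0.025],"rotation":[0,0,0]},{"gripper":1,"offset":[0,0,-0.025],"rotation":[0,0,0]},{"gripper":1,"offset":[0,0,-0.02],"rotation":[0,0,0]}]'

```text
clock: 10.8
position: [0.407, 0.1984, 0.2282]
ee_rot: [0.09, 0.949, -0.026, 0.301]
ft_force: [0.5, 0.6, -0.1]
grip_width: 1.001
grasp_force: 0.0
```

```bash
cat > search2.py <<'E'
from search import *
from workcell import manip
o=manip.get_obs();q0=o["joint_pos"];p0=o["position"];R0=Ro.from_quat(o["ee_rot"])
print(np.round(q0,2),p0)
def follow(q,p,R):  # pregrasp->grasp->lift->tray; worst margin
    m=(LO+HI)/2;h=(HI-LO)/2;out=[]
    for F,P,b in ((REST2,(0,0,12),0),(REST2,(0,0,95),0),(TRAY,(60,0,95),0),(TRAY,(116,0,85),0),(TRAY,(116,0,41),0),(TRAY,(0,0,41),0),(TRAY,(-85,0,41),0)):
        a,A=tp(F,P,LEAN,0);q,p,R,n=sg(q,p,R,a,A);out.append((np.round(q,2),np.abs((q-m)/h).max(),np.abs(err(q,a,A)).max()))
    return out
if __name__=="__main__":
    rng=np.random.default_rng(2);B=[]
    for k in range(60):
        W=[] if k==0 else [(rng.uniform(-1.1,.1),rng.uniform(.42,.56),rng.uniform(.3,.42),rng.uniform(-1.2,.8),rng.uniform(0,20))]
        q,p,R=q0,p0,R0;N=0
        for w in W+[None]:
            q,p,R,n=sg(q,p,R,*(wp(*w) if w else (pre,RG)));N+=n
        f=follow(q,p,R);B.append((max(x[1] for x in f)+10*max(x[2] for x in f)+.004*N,N,np.round(q,2),[np.round(w,2).tolist() for w in W],f))
        if k==0:print("direct",B[0][:3],f[-1])
    B.sort(key=lambda b:b[0])
    for b in B[:3]:print(*b[:4]);[print("   ",*x) for x in b[4]]
E
python3 search2.py
```

```text
[-0.88 -0.31 -0.07  2.27  0.64  0.99  0.13] [0.40704974 0.19841567 0.2281893 ]
direct (np.float64(0.9175606438459989), 4, array([-0.85, -0.13,  0.22,  2.02,  0.25,  1.09,  0.64])) (array([-0.4 , -0.26,  0.86,  2.25,  0.07,  0.85,  2.13]), np.float64(0.8474288550471767), np.float64(1.709825404735025e-05))
0.9175606438459989 4 [-0.85 -0.13  0.22  2.02  0.25  1.09  0.64] []
    [-0.83  0.05  0.26  2.11  0.23  0.8   0.67] 0.7280416456809728 4.841476152483981e-07
    [-0.83 -0.05  0.26  2.02  0.23  1.    0.69] 0.6568470968087069 1.02408305602264e-06
    [-0.48  0.09  0.88  1.93 -0.24  0.94  2.22] 0.8539530196488324 3.425578604895541e-06
    [-0.45  0.25  0.85  1.83 -0.39  0.94  2.28] 0.8777955195958298 1.3574791599372682e-05
    [-0.41  0.31  0.82  1.88 -0.46  0.86  2.34] 0.9013688661956398 9.112868568223285e-07
    [-0.48  0.    0.91  2.12 -0.19  0.81  2.25] 0.867190102706831 1.917776503590898e-05
    [-0.4  -0.26  0.86  2.25  0.07  0.85  2.13] 0.8474288550471767 1.709825404735025e-05
0.9663890159231492 15 [-0.88 -0.14  0.24  2.02  0.25  1.09  0.64] [[0.03, 0.51, 0.32, -0.69, 3.18]]
    
[... 643 characters left out ...]
0.79 -0.13  0.16  2.02  0.24  1.09  0.65] [[0.07, 0.5, 0.42, -1.11, 17.65]]
    [-0.77  0.05  0.2   2.11  0.24  0.8   0.66] 0.7251785961538827 4.572502945443535e-07
    [-0.77 -0.05  0.2   2.01  0.23  1.    0.7 ] 0.6538578037058298 1.0022843612844667e-06
    [-0.41  0.08  0.8   1.93 -0.23  0.94  2.21] 0.8494052670160223 2.5830735737972457e-06
    [-0.38  0.24  0.78  1.83 -0.36  0.94  2.26] 0.8678933996535317 8.466860899325017e-06
    [-0.35  0.29  0.75  1.88 -0.43  0.85  2.31] 0.8903130858709218 8.808677380012583e-07
    [-0.4   0.    0.82  2.11 -0.2   0.81  2.25] 0.8667710274165915 1.0045031851399301e-05
    [-0.33 -0.23  0.8   2.25  0.02  0.84  2.17] 0.8479870885611829 8.24701937134253e-06
```

Run:
```python
from search import *
from workcell import manip
o=manip.get_obs();p=o["position"];R=Ro.from_quat(o["ee_rot"])
delta(p,R,pre,RG)
```

```text
rot [ 0.34 20.13  0.12] offset after rot, mm [-42.   -0.1   4.4] tcp [0.4479 0.1903 0.2348]
```

Emit:
jog_arm --deltas '[{"gripper":1,"offset":[0,0,0],"rotation":[0.08,5.03,0.03]},{"gripper":1,"offset":[0,0,0],"rotation":[0.08,5.03,0.03]},{"gripper":1,"offset":[0,0,0],"rotation":[0.08,5.03,0.03]},{"gripper":1,"offset":[0,0,0],"rotation":[0.08,5.03,0.03]},{"gripper":1,"offset":[-0.021,0,0.0022],"rotation":[0,0,0]},{"gripper":1,"offset":[-0.021,0,0.0022],"rotation":[0,0,0]},{"gripper":1,"offset":[0,0,0],"rotation":[0,0,0]}]'

```text
clock: 11.5
position: [0.4505, 0.1895, 0.234]
ee_rot: [0.096, 0.987, -0.013, 0.13]
ft_force: [-0.0, 0.4, -0.4]
grip_width: 0.998
grasp_force: 0.0
```

Run:
```python
from search import *
from workcell import manip
o=manip.get_obs();p=o["position"];R=Ro.from_quat(o["ee_rot"]);print(np.round(o["joint_pos"],2))
delta(p,R,pg,RG)
im=imaging.camera('scene');cv2.imwrite('pics/s4.png',cv2.resize(im[80:200,190:310],None,fx=5,fy=5,interpolation=cv2.INTER_CUBIC))
```

```text
[-0.86 -0.13  0.22  2.    0.25  1.1   0.64]
rot [-0.03  0.01 -0.13] offset after rot, mm [  2.4   0.4 118.6] tcp [0.4784 0.1844 0.1189]
```

View pics/s4.png

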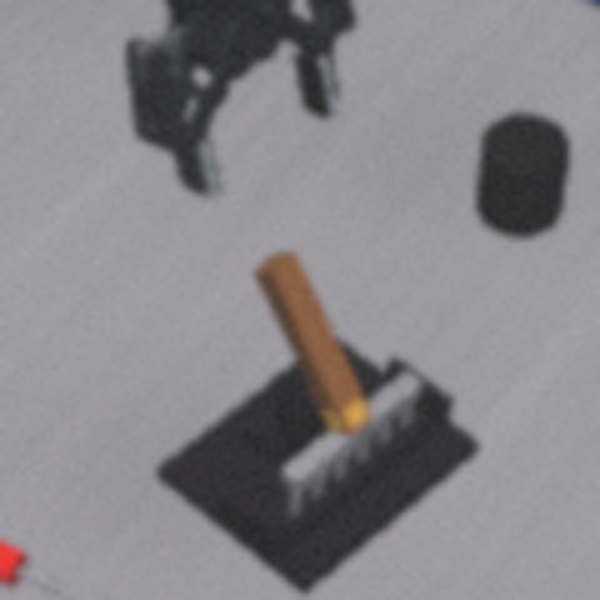

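The rake is seated just as at the start (head ends (284,470) and (420,380)), and the jaws straddle the handle line. I grip again, nearer upright.

Emit:
jog_arm --deltas '[{"gripper":1,"offset":[0.0024,0.0004,0.012],"rotation":[0,0,0]},{"gripper":1,"offset":[0,0,0.022],"rotation":[0,0,0]},{"gripper":1,"offset":[0,0,0.022],"rotation":[0,0,0]},{"gripper":1,"offset":[0,0,0.022],"rotation":[0,0,0]},{"gripper":1,"offset":[0,0,0.018],"rotation":[0,0,0]},{"gripper":1,"offset":[0,0,0.013],"rotation":[0,0,0]},{"gripper":1,"offset":[0,0,0.009],"rotation":[0,0,0]},{"gripper":0.5,"offset":[0,0,0],"rotation":[0,0,0]},{"gripper":0.4,"offset":[0,0,0],"rotation":[0,0,0]},{"gripper":0.2,"offset":[0,0,0],"rotation":[0,0,0]},{"gripper":0,"offset":[0,0,0],"rotation":[0,0,0]},{"gripper":0,"offset":[0,0,0],"rotation":[0,0,0]},{"gripper":0,"offset":[0,0,0],"rotation":[0,0,0]}]' --newtons 110

```text
clock: 12.85
position: [0.4772, 0.1852, 0.1192]
ee_rot: [0.095, 0.987, -0.013, 0.13]
ft_force: [-2.0, -0.2, 6.2]
grip_width: 0.24
grasp_force: 107.2
```

```bash
python3 - <<'E'
from workcell import manip
o=manip.get_obs()
s=f"\nGP=np.array({o['position'].tolist()}); GR=Ro.from_quat({o['ee_rot'].tolist()})\n"
open('h.py','a').write(s);print(s,o['ft_force'],o['grip_width'],o['grasp_force'])
from h import *
print("up in tool",GR.inv().apply([0,0,1]))
E
cat > plan.py <<'E'
from search import *
from workcell import manip
import sys
# segments: name list of (frame,P); prints tool-frame rows with rotation then simulated q
o=manip.get_obs();p=o["position"];R=Ro.from_quat(o["ee_rot"]);q=o["joint_pos"]
print("now tray",np.round(rakepos(p,TRAY),1),"rest",np.round(rakepos(p,REST2),1),"F",np.round(o["ft_force"],1),"q",np.round(q,2))
for a in sys.argv[1:]:
    F,P=eval(a);p1,R1=tgt(F,P)
    delta(p,R,p1,R1);q,p,R,n=sg(q,p,R,p1,R1);print("   sim q",np.round(q,2),"err",np.abs(err(q,p,R)).max().round(4),"rows",n)
E
python3 plan.py "(REST2,(0,0,100))" "(TRAY,(0,0,100))" "(TRAY,(116,0,85))" "(TRAY,(116,0,41))" "(TRAY,(-82,0,41))"
```

```text
GP=np.array([0.4771657289312909, 0.18519911405531053, 0.11915242893129604]); GR=Ro.from_quat([0.09538180354262289, 0.9868019962723531, -0.012609503321953047, 0.13025026730041314])
 [-2.04195561 -0.23868236  6.18341684] 0.239929726723499 107.15799808502197
up in tool [-2.59467882e-01 -3.91552862e-05 -9.65751737e-01]
now tray [ 56.6 388.2  12. ] rest [ 0.  0. 12.] F [-2.  -0.2  6.2] q [-0.83  0.05  0.26  2.1   0.23  0.82  0.66]
rot [0. 0. 0.] offset after rot, mm [-22.8  -0.  -85. ] tcp [0.4772 0.1852 0.2072]
   sim q [-0.84 -0.06  0.26  2.01  0.23  1.01  0.69] err 0.0 rows 3
rot [ -4.92  -0.   -18.32] offset after rot, mm [  54.4 -388.3  -14.6] tcp [ 0.4749 -0.2071  0.2072]
   sim q [-0.66 -0.16  1.02  2.04  0.01  0.96  2.07] err 0.0 rows 14
rot [0. 0. 0.] offset after rot, mm [-1.081e+02  1.000e-01  4.460e+01] tcp [ 0.5898 -0.1911  0.1922]
   sim q [-0.61  0.31  1.07  1.85 -0.51  0.96  2.37] err 0.0001 rows 4
rot [0. 0. 0.] offset after rot, mm [11.4  0.  42.5] tcp [ 0.5898 -0.1911  0.1482]
   sim q [-0.55  0.37  1.01  1.9  -0.58  0.89  2.43] err 0.0 rows 2
rot [0. 0. 0.] offset after rot, mm [ 1.912e+02 -1.000e-01 -5.140e+01] tcp [ 0.3937 -0.2185  0.1482]
   sim q [-0.6  -0.36  1.01  2.24  0.21  0.88  2.  ] err 0.0 rows 7
```

Emit:
jog_arm --deltas '[{"gripper":0,"offset":[-0.0013,0,-0.0048],"rotation":[0,0,0]},{"gripper":0,"offset":[-0.0039,0,-0.0145],"rotation":[0,0,0]},{"gripper":0,"offset":[-0.0058,0,-0.0219],"rotation":[0,0,0]},{"gripper":0,"offset":[-0.0058,0,-0.0219],"rotation":[0,0,0]},{"gripper":0,"offset":[-0.0058,0,-0.0219],"rotation":[0,0,0]},{"gripper":0,"offset":[0,0,0],"rotation":[-1.23,0,-4.58]},{"gripper":0,"offset":[0,0,0],"rotation":[-1.23,0,-4.58]},{"gripper":0,"offset":[0,0,0],"rotation":[-1.23,0,-4.58]},{"gripper":0,"offset":[0,0,0],"rotation":[-1.23,0,-4.58]},{"gripper":0,"offset":[0.0036,-0.026,-0.001],"rotation":[0,0,0]},{"gripper":0,"offset":[0.0036,-0.026,-0.001],"rotation":[0,0,0]},{"gripper":0,"offset":[0.0036,-0.026,-0.001],"rotation":[0,0,0]},{"gripper":0,"offset":[0.0036,-0.026,-0.001],"rotation":[0,0,0]},{"gripper":0,"offset":[0.0036,-0.026,-0.001],"rotation":[0,0,0]},{"gripper":0,"offset":[0.0036,-0.026,-0.001],"rotation":[0,0,0]},{"gripper":0,"offset":[0.0036,-0.026,-0.001],"rotation":[0,0,0]},{"gripper":0,"offset":[0.0036,-0.026,-0.001],"rotation":[0,0,0]}]'

```text
clock: 14.55
position: [0.4752, -0.0263, 0.2067]
ee_rot: [-0.069, 0.989, 0.009, 0.13]
ft_force: [0.4, -0.8, -2.2]
grip_width: 0.24
grasp_force: 107.8
```

```bash
python3 plan.py "(TRAY,(40,0,95))" "(TRAY,(116,0,85))" "(TRAY,(116,0,41))" "(TRAY,(-82,0,41))"
```

```text
now tray [ 25.4 179.1  99.6] rest [  38.4 -208.    99.6] F [ 0.4 -0.8 -2.2] q [-0.67 -0.24  0.58  2.11  0.14  0.97  1.56]
rot [-0.02 -0.1   0.  ] offset after rot, mm [ -13.  -179.1    8.2] tcp [ 0.5145 -0.2016  0.2022]
   sim q [-0.59  0.02  0.99  1.98 -0.18  0.93  2.19] err 0.0 rows 6
rot [0. 0. 0.] offset after rot, mm [-70.8   0.1  29.4] tcp [ 0.5898 -0.1911  0.1922]
   sim q [-0.53  0.27  0.95  1.84 -0.44  0.95  2.32] err 0.0 rows 3
rot [0. 0. 0.] offset after rot, mm [11.4  0.  42.5] tcp [ 0.5898 -0.1911  0.1482]
   sim q [-0.48  0.33  0.91  1.89 -0.51  0.87  2.38] err 0.0 rows 2
rot [0. 0. 0.] offset after rot, mm [ 1.912e+02 -1.000e-01 -5.140e+01] tcp [ 0.3937 -0.2185  0.1482]
   sim q [-0.5  -0.3   0.93  2.24  0.13  0.86  2.08] err 0.0 rows 7
```

Emit:
jog_arm --deltas '[{"gripper":0,"offset":[-0.0019,-0.0256,0.0012],"rotation":[0,0,0]},{"gripper":0,"offset":[-0.0019,-0.0256,0.0012],"rotation":[0,0,0]},{"gripper":0,"offset":[-0.0019,-0.0256,0.0012],"rotation":[0,0,0]},{"gripper":0,"offset":[-0.0019,-0.0256,0.0012],"rotation":[0,0,0]},{"gripper":0,"offset":[-0.0019,-0.0256,0.0012],"rotation":[0,0,0]},{"gripper":0,"offset":[-0.0019,-0.0256,0.0012],"rotation":[0,0,0]},{"gripper":0,"offset":[-0.0019,-0.0256,0.0012],"rotation":[0,0,0]},{"gripper":0,"offset":[-0.0177,0,0.0073],"rotation":[0,0,0]},{"gripper":0,"offset":[-0.0177,0,0.0073],"rotation":[0,0,0]},{"gripper":0,"offset":[-0.0177,0,0.0073],"rotation":[0,0,0]},{"gripper":0,"offset":[-0.0177,0,0.0073],"rotation":[0,0,0]},{"gripper":0,"offset":[0,0,0],"rotation":[0,0,0]}]'

```text
clock: 15.75
position: [0.5919, -0.1885, 0.1915]
ee_rot: [-0.07, 0.989, 0.009, 0.129]
ft_force: [0.6, 0.1, -2.2]
grip_width: 0.24
grasp_force: 108.1
```

```bash
python3 plan.py "(TRAY,(116,0,42))" "(TRAY,(-82,0,42))"
python3 -c "
from workcell import imaging;import cv2
a=imaging.camera('scene')[195:315,130:280];b=imaging.camera('top')[145:235,275:355]
r=lambda i,f:cv2.resize(i,None,fx=f,fy=f,interpolation=cv2.INTER_CUBIC)
a=r(a,3);b=r(b,4);cv2.imwrite('pics/s5.png',cv2.convertScaleAbs(cv2.hconcat([a,b]),alpha=1.5,beta=10))"
```

```text
now tray [118.5   2.2  84.3] rest [ 184.  -345.    84.3] F [ 0.6  0.1 -2.2] q [-0.51  0.28  0.95  1.79 -0.43  0.99  2.31]
rot [-0.02 -0.16  0.17] offset after rot, mm [13.4 -2.2 40.2] tcp [ 0.5898 -0.1911  0.1492]
   sim q [-0.47  0.32  0.9   1.89 -0.5   0.87  2.38] err 0.0 rows 2
rot [0. 0. 0.] offset after rot, mm [ 1.912e+02 -1.000e-01 -5.140e+01] tcp [ 0.3937 -0.2185  0.1492]
   sim q [-0.49 -0.3   0.92  2.24  0.12  0.86  2.08] err 0.0 rows 7
```

View pics/s5.png

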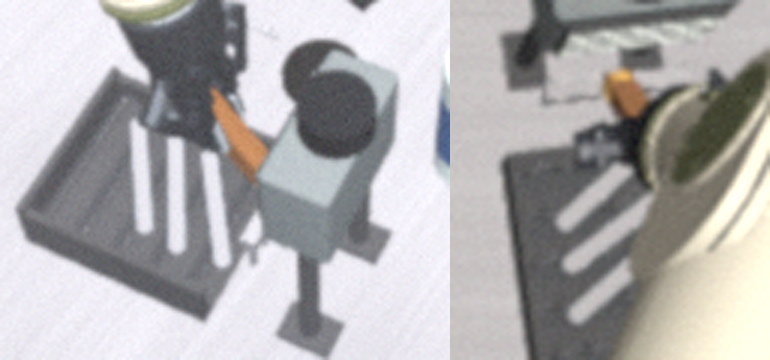

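Both views show the teeth beyond rod2's overhanging end and below the nozzle, with no contact. Now I lower the rake and start the stroke.

Emit:
jog_arm --deltas '[{"gripper":0,"offset":[0.002,-0.0022,0],"rotation":[0,0,0]},{"gripper":0,"offset":[0.0036,0,0.0134],"rotation":[0,0,0]},{"gripper":0,"offset":[0.0036,0,0.0134],"rotation":[0,0,0]},{"gripper":0,"offset":[0.0029,0,0.0109],"rotation":[0,0,0]},{"gripper":0,"offset":[0.0007,0,0.0025],"rotation":[0,0,0]},{"gripper":0,"offset":[0,0,0],"rotation":[0,0,0]}]'

```text
clock: 16.45
position: [0.5885, -0.1925, 0.1494]
ee_rot: [-0.068, 0.989, 0.009, 0.129]
ft_force: [-0.2, 0.1, -0.8]
grip_width: 0.244
grasp_force: 108.2
```

```bash
python3 plan.py "(TRAY,(116,0,41.5))" "(TRAY,(-82,0,41.5))"
```

```text
now tray [114.5  -1.3  42.3] rest [ 181.4 -349.5   42.3] F [-0.2  0.1 -0.8] q [-0.47  0.33  0.91  1.84 -0.5   0.92  2.37]
rot [-0.03 -0.14 -0.  ] offset after rot, mm [-1.2  1.3  1.1] tcp [ 0.5898 -0.1911  0.1487]
   sim q [-0.48  0.32  0.9   1.89 -0.51  0.87  2.38] err 0.0 rows 1
rot [0. 0. 0.] offset after rot, mm [ 1.912e+02 -1.000e-01 -5.140e+01] tcp [ 0.3937 -0.2185  0.1487]
   sim q [-0.49 -0.3   0.93  2.24  0.12  0.86  2.08] err 0.0 rows 7
```

Stroke at 6 mm per row to about x = 20.

Emit:
jog_arm --deltas '[{"gripper":0,"offset":[0.003,0.0005,-0.0005],"rotation":[0,0,0]},{"gripper":0,"offset":[0.0058,0.0005,-0.0015],"rotation":[0,0,0]},{"gripper":0,"offset":[0.0058,0,-0.0016],"rotation":[0,0,0]},{"gripper":0,"offset":[0.0058,0,-0.0016],"rotation":[0,0,0]},{"gripper":0,"offset":[0.0058,0,-0.0016],"rotation":[0,0,0]},{"gripper":0,"offset":[0.0058,0,-0.0016],"rotation":[0,0,0]},{"gripper":0,"offset":[0.0058,0,-0.0016],"rotation":[0,0,0]},{"gripper":0,"offset":[0.0058,0,-0.0016],"rotation":[0,0,0]},{"gripper":0,"offset":[0.0058,0,-0.0016],"rotation":[0,0,0]},{"gripper":0,"offset":[0.0058,0,-0.0016],"rotation":[0,0,0]}]'

```text
clock: 17.45
position: [0.5317, -0.1995, 0.1503]
ee_rot: [-0.069, 0.989, 0.009, 0.13]
ft_force: [0.3, -0.6, -2.1]
grip_width: 0.246
grasp_force: 108.2
```

```bash
python3 plan.py
```

```text
now tray [57.3 -0.3 43.1] rest [ 126.9 -367.2   43.1] F [ 0.3 -0.6 -2.1] q [-0.54  0.18  0.98  1.97 -0.37  0.88  2.34]
```

Emit:
jog_arm --deltas '[{"gripper":0,"offset":[0.006,0,-0.001],"rotation":[0,0,0]},{"gripper":0,"offset":[0.006,0,-0.001],"rotation":[0,0,0]},{"gripper":0,"offset":[0.0058,0,-0.0015],"rotation":[0,0,0]},{"gripper":0,"offset":[0.0058,0,-0.0015],"rotation":[0,0,0]},{"gripper":0,"offset":[0.0058,0,-0.0015],"rotation":[0,0,0]},{"gripper":0,"offset":[0.0058,0,-0.0015],"rotation":[0,0,0]},{"gripper":0,"offset":[0.0058,0,-0.0015],"rotation":[0,0,0]},{"gripper":0,"offset":[0.0058,0,-0.0015],"rotation":[0,0,0]},{"gripper":0,"offset":[0.0058,0,-0.0015],"rotation":[0,0,0]},{"gripper":0,"offset":[0.0058,0,-0.0015],"rotation":[0,0,0]}]'

```text
clock: 18.45
position: [0.4722, -0.2078, 0.1487]
ee_rot: [-0.069, 0.989, 0.009, 0.13]
ft_force: [-0.0, -0.4, -0.7]
grip_width: 0.244
grasp_force: 108.2
```

```bash
python3 plan.py
python3 -c "
from workcell import imaging;import cv2
a=imaging.camera('scene')[195:315,130:280];b=imaging.camera('top')[145:235,275:355]
r=lambda i,f:cv2.resize(i,None,fx=f,fy=f,interpolation=cv2.INTER_CUBIC)
a=r(a,3);b=r(b,4);cv2.imwrite('pics/s6.png',cv2.convertScaleAbs(cv2.hconcat([a,b]),alpha=1.5,beta=10))"
```

```text
now tray [-2.7 -0.3 41.6] rest [  70.1 -386.7   41.6] F [-0.  -0.4 -0.7] q [-0.58 -0.02  1.01  2.08 -0.17  0.85  2.24]
```

View pics/s6.png

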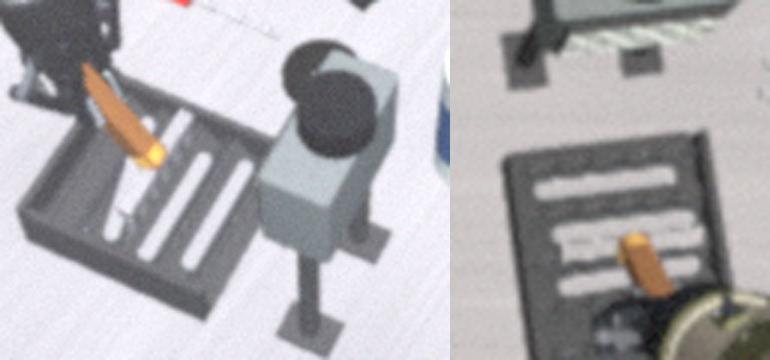

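Two bars (scene (175,215) and (215,215)) already lie along their grooves. The third, at (130,190), is being aligned. I continue the stroke.

Emit:
jog_arm --deltas '[{"gripper":0,"offset":[0.0058,0,-0.0015],"rotation":[0,0,0]},{"gripper":0,"offset":[0.0058,0,-0.0015],"rotation":[0,0,0]},{"gripper":0,"offset":[0.0058,0,-0.0015],"rotation":[0,0,0]},{"gripper":0,"offset":[0.0058,0,-0.0015],"rotation":[0,0,0]},{"gripper":0,"offset":[0.0058,0,-0.0015],"rotation":[0,0,0]},{"gripper":0,"offset":[0.0058,0,-0.0015],"rotation":[0,0,0]},{"gripper":0,"offset":[0.0058,0,-0.0015],"rotation":[0,0,0]},{"gripper":0,"offset":[0.0058,0,-0.0015],"rotation":[0,0,0]},{"gripper":0,"offset":[0.0058,0,-0.0015],"rotation":[0,0,0]},{"gripper":0,"offset":[0.0058,0,-0.0015],"rotation":[0,0,0]},{"gripper":0,"offset":[0.0058,0,-0.0015],"rotation":[0,0,0]},{"gripper":0,"offset":[0,0,0],"rotation":[0,0,0]}]'

```text
clock: 19.75
position: [0.4068, -0.217, 0.1481]
ee_rot: [-0.068, 0.989, 0.009, 0.13]
ft_force: [1.1, 0.3, -2.0]
grip_width: 0.243
grasp_force: 108.1
```

```bash
python3 plan.py
python3 -c "
from workcell import imaging;import cv2
a=imaging.camera('scene')[195:315,130:280];b=imaging.camera('top')[145:235,275:355]
r=lambda i,f:cv2.resize(i,None,fx=f,fy=f,interpolation=cv2.INTER_CUBIC)
a=r(a,3);b=r(b,4);cv2.imwrite('pics/s7.png',cv2.convertScaleAbs(cv2.hconcat([a,b]),alpha=1.5,beta=10))"
```

```text
now tray [-68.8  -0.3  41. ] rest [   7.6 -408.2   41. ] F [ 1.1  0.3 -2. ] q [-0.49 -0.24  0.92  2.19  0.06  0.87  2.11]
```

View pics/s7.png

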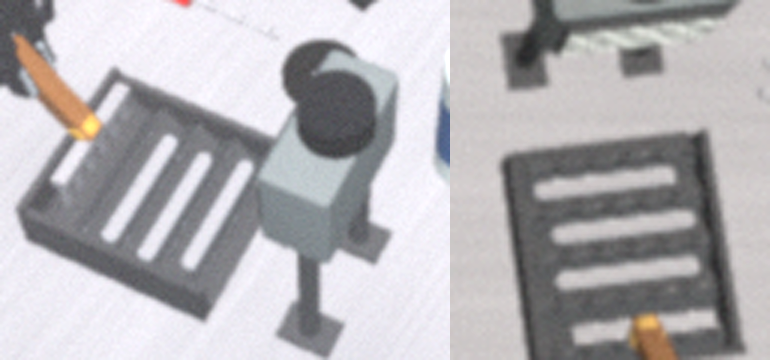

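All three bars now lie parallel in the grooves at 57, 19 and -19 (top crop (605,183), (625,227), (628,272)), and they passed under teeth about 2.5 mm above the crests. Now I feel for the stop wall.

Emit:
jog_arm --deltas '[{"gripper":0,"offset":[0.0039,0,-0.001],"rotation":[0,0,0]},{"gripper":0,"offset":[0.0029,0,-0.0008],"rotation":[0,0,0]},{"gripper":0,"offset":[0.0029,0,-0.0008],"rotation":[0,0,0]},{"gripper":0,"offset":[0.001,0,-0.0003],"rotation":[0,0,0]},{"gripper":0,"offset":[0,0,0],"rotation":[0,0,0]}]'

```text
clock: 20.35
position: [0.3963, -0.2184, 0.1482]
ee_rot: [-0.068, 0.989, 0.009, 0.13]
ft_force: [0.1, 0.1, -1.1]
grip_width: 0.243
grasp_force: 108.1
```

```bash
python3 plan.py
```

```text
now tray [-79.3  -0.3  41.1] rest [  -2.3 -411.6   41.1] F [ 0.1  0.1 -1.1] q [-0.47 -0.27  0.9   2.21  0.09  0.88  2.1 ]
```

Emit:
jog_arm --deltas '[{"gripper":0,"offset":[0.00145,0,-0.0004],"rotation":[0,0,0]},{"gripper":0,"offset":[0.00145,0,-0.0004],"rotation":[0,0,0]},{"gripper":0,"offset":[0,0,0],"rotation":[0,0,0]}]'

```text
clock: 20.65
position: [0.3933, -0.2188, 0.1482]
ee_rot: [-0.069, 0.989, 0.009, 0.13]
ft_force: [-0.2, -0.9, -2.2]
grip_width: 0.245
grasp_force: 108.1
```

Emit:
jog_arm --deltas '[{"gripper":0,"offset":[0.001,0,-0.0003],"rotation":[0,0,0]},{"gripper":0,"offset":[0,0,0],"rotation":[0,0,0]}]'

```text
clock: 20.85
position: [0.3924, -0.2189, 0.1482]
ee_rot: [-0.069, 0.989, 0.009, 0.13]
ft_force: [-0.2, -0.8, -1.9]
grip_width: 0.245
grasp_force: 108.1
```

Emit:
jog_arm --deltas '[{"gripper":0,"offset":[0.001,0,-0.0003],"rotation":[0,0,0]},{"gripper":0,"offset":[0,0,0],"rotation":[0,0,0]}]'

```text
clock: 21.05
position: [0.3913, -0.219, 0.1482]
ee_rot: [-0.069, 0.989, 0.009, 0.13]
ft_force: [0.0, -0.7, -1.8]
grip_width: 0.242
grasp_force: 108.1
```

Position x is about -84.3, still free. I continue 1 mm at a time.

Emit:
jog_arm --deltas '[{"gripper":0,"offset":[0.001,0,-0.0003],"rotation":[0,0,0]},{"gripper":0,"offset":[0,0,0],"rotation":[0,0,0]}]'

```text
clock: 21.25
position: [0.3903, -0.2192, 0.1483]
ee_rot: [-0.068, 0.989, 0.009, 0.13]
ft_force: [0.3, 1.1, -2.3]
grip_width: 0.243
grasp_force: 108.1
```

Emit:
jog_arm --deltas '[{"gripper":0,"offset":[0.001,0,-0.0003],"rotation":[0,0,0]},{"gripper":0,"offset":[0,0,0],"rotation":[0,0,0]}]'

```text
clock: 21.45
position: [0.3893, -0.2193, 0.1483]
ee_rot: [-0.068, 0.989, 0.009, 0.13]
ft_force: [-0.1, -0.2, -2.9]
grip_width: 0.243
grasp_force: 108.1
```

Emit:
jog_arm --deltas '[{"gripper":0,"offset":[0.001,0,-0.0003],"rotation":[0,0,0]},{"gripper":0,"offset":[0,0,0],"rotation":[0,0,0]}]'

```text
clock: 21.65
position: [0.3882, -0.2195, 0.1484]
ee_rot: [-0.069, 0.989, 0.009, 0.13]
ft_force: [0.2, -0.0, -2.2]
grip_width: 0.242
grasp_force: 108.1
```

Emit:
jog_arm --deltas '[{"gripper":0,"offset":[0.001,0,-0.0003],"rotation":[0,0,0]},{"gripper":0,"offset":[0,0,0],"rotation":[0,0,0]}]'

```text
clock: 21.85
position: [0.3872, -0.2196, 0.1484]
ee_rot: [-0.069, 0.989, 0.009, 0.13]
ft_force: [-0.7, 0.7, -1.2]
grip_width: 0.244
grasp_force: 108.1
```

Emit:
jog_arm --deltas '[{"gripper":0,"offset":[0.001,0,-0.0003],"rotation":[0,0,0]},{"gripper":0,"offset":[0,0,0],"rotation":[0,0,0]}]'

```text
clock: 22.05
position: [0.3864, -0.2197, 0.1486]
ee_rot: [-0.069, 0.989, 0.009, 0.13]
ft_force: [1.5, 0.8, -1.4]
grip_width: 0.243
grasp_force: 108.1
```

```bash
python3 plan.py
```

```text
now tray [-89.3  -0.2  41.4] rest [ -11.8 -414.8   41.4] F [ 1.5  0.8 -1.4] q [-0.44 -0.3   0.89  2.22  0.11  0.89  2.09]
```

Emit:
jog_arm --deltas '[{"gripper":0,"offset":[0.001,0,-0.0003],"rotation":[0,0,0]},{"gripper":0,"offset":[0,0,0],"rotation":[0,0,0]}]'

```text
clock: 22.25
position: [0.3859, -0.2198, 0.1489]
ee_rot: [-0.069, 0.989, 0.009, 0.131]
ft_force: [4.9, 2.1, -2.1]
grip_width: 0.24
grasp_force: 107.9
```

Teeth rest lightly on the wall at about 5 N. Before leaving, I check numerically that the bars are seated.

Run:
```python
from h import *
T=TRAY+[-.0038*np.cos(TRAY[2]),-.0038*np.sin(TRAY[2]),0]
for n in("top","scene"):
    g=cv2.cvtColor(imaging.camera(n),cv2.COLOR_BGR2GRAY)
    for gx in(57,19,-19):
        for z in (30,46.5):
            e=proj(n,tf(T,[(gx,-60,z),(gx,60,z)]))
            if z==30:
                c=e.mean(0);d=(e[1]-e[0])/np.linalg.norm(e[1]-e[0]);m=np.zeros_like(g);cv2.line(m,tuple(int(v) for v in np.round(e[0])),tuple(int(v) for v in np.round(e[1])),255,9)
                yy,xx=np.where((m>0)&(g>115));w=np.c_[xx,yy].astype(np.float32)
                if len(w)<10: print(n,gx,"few");continue
                (cx,cy),(a,b),ang=cv2.minAreaRect(w);v=cv2.fitLine(w,cv2.DIST_L2,0,.01,.01)[:2,0]
                print(n,gx,"rod centre",np.round([w[:,0].mean(),w[:,1].mean()],1),"size",np.round([a,b],1),"angle to groove",np.degrees(np.arcsin(v[0]*d[1]-v[1]*d[0])).round(1))
            print("   z",z,"pred",np.round(e.mean(0),1))
```

```text
top 57 rod centre [313.4 190.1] size [ 3.3 33.4] angle to groove -0.2
   z 30 pred [314.4 190.5]
   z 46.5 pred [315.3 189.8]
top 19 rod centre [318.1 201.1] size [ 3.2 34.2] angle to groove -0.5
   z 30 pred [316.  201.9]
   z 46.5 pred [317.  201.3]
top -19 rod centre [318.6 212.7] size [ 3.3 34.2] angle to groove -0.2
   z 30 pred [317.7 213.3]
   z 46.5 pred [318.7 212.9]
scene 57 rod centre [201.8 266.2] size [ 5.3 41.2] angle to groove 0.5
   z 30 pred [200.9 266.8]
   z 46.5 pred [200.5 263.8]
scene 19 rod centre [187.7 263.5] size [ 5.4 41. ] angle to groove 0.4
   z 30 pred [188.6 261.3]
   z 46.5 pred [188.1 258.3]
scene -19 rod centre [176.  257.4] size [ 5.3 40.8] angle to groove 0.2
   z 30 pred [176.5 255.9]
   z 46.5 pred [175.9 252.8]
```

All three bars lie within 0.5° of their grooves at seated height. I ease off the wall, lift and return to the rest.

Run:
```python
from search import *
from workcell import manip
o=manip.get_obs();p=o["position"];R=Ro.from_quat(o["ee_rot"]);q=o["joint_pos"]
m=lambda f,P:tgt(f,P)
p1=m(TRAY,(-85,0,100))[0];print("to",R.inv().apply(m(TRAY,(-85,0,41.5))[0]-p).round(4),R.inv().apply(m(TRAY,(-85,0,100))[0]-m(TRAY,(-85,0,41.5))[0]).round(4))
q,_,_,n=sg(q,p,R,p1,R);print(n,np.round(q,2))
p2,R2=m(REST2,(0,0,95));print("tr",R.inv().apply(p2-p1).round(4),"rot",(R.inv()*R2).as_rotvec(degrees=True).round(2))
q,_,_,n=sg(q,p1,R,p2,R);q,_,_,n=sg(q,p2,R,p2,R2);print(np.round(q,2),err(q,p2,R2).round(4))
```

```text
to [-0.0047  0.0003  0.0015] [-0.0152 -0.0001 -0.0565]
2 [-0.4  -0.37  0.79  2.17  0.15  1.01  2.03]
tr [-0.1354  0.3883  0.0412] rot [ 4.87  0.03 18.34]
[-0.66 -0.04  0.08  2.01  0.22  0.99  0.7 ] [ 0. -0. -0. -0.  0. -0.]
```

Emit:
jog_arm --deltas '[{"gripper":0,"offset":[-0.0023,0,0.0007],"rotation":[0,0,0]},{"gripper":0,"offset":[-0.0024,0.0003,0.0006],"rotation":[0,0,0]},{"gripper":0,"offset":[-0.0038,0,-0.0141],"rotation":[0,0,0]},{"gripper":0,"offset":[-0.0038,0,-0.0141],"rotation":[0,0,0]},{"gripper":0,"offset":[-0.0038,0,-0.0141],"rotation":[0,0,0]},{"gripper":0,"offset":[-0.0038,0,-0.0141],"rotation":[0,0,0]},{"gripper":0,"offset":[-0.0085,0.0243,0.0026],"rotation":[0,0,0]},{"gripper":0,"offset":[-0.0085,0.0243,0.0026],"rotation":[0,0,0]},{"gripper":0,"offset":[-0.0085,0.0243,0.0026],"rotation":[0,0,0]},{"gripper":0,"offset":[-0.0085,0.0243,0.0026],"rotation":[0,0,0]},{"gripper":0,"offset":[-0.0085,0.0243,0.0026],"rotation":[0,0,0]},{"gripper":0,"offset":[-0.0085,0.0243,0.0026],"rotation":[0,0,0]},{"gripper":0,"offset":[-0.0085,0.0243,0.0026],"rotation":[0,0,0]},{"gripper":0,"offset":[-0.0085,0.0243,0.0026],"rotation":[0,0,0]},{"gripper":0,"offset":[-0.0085,0.0243,0.0026],"rotation":[0,0,0]},{"gripper":0,"offset":[-0.0085,0.0243,0.0026],"rotation":[0,0,0]},{"gripper":0,"offset":[-0.0085,0.0243,0.0026],"rotation":[0,0,0]},{"gripper":0,"offset":[-0.0085,0.0243,0.0026],"rotation":[0,0,0]},{"gripper":0,"offset":[-0.0085,0.0243,0.0026],"rotation":[0,0,0]},{"gripper":0,"offset":[-0.0085,0.0243,0.0026],"rotation":[0,0,0]}]'

```text
clock: 24.35
position: [0.4661, 0.1361, 0.2014]
ee_rot: [-0.069, 0.989, 0.008, 0.129]
ft_force: [0.2, -0.5, -1.5]
grip_width: 0.245
grasp_force: 108.1
```

Emit:
jog_arm --deltas '[{"gripper":0,"offset":[-0.0085,0.0243,0.0026],"rotation":[0,0,0]},{"gripper":0,"offset":[-0.0085,0.0243,0.0026],"rotation":[0,0,0]},{"gripper":0,"offset":[0,0,0],"rotation":[1.22,0,4.58]},{"gripper":0,"offset":[0,0,0],"rotation":[1.22,0,4.58]},{"gripper":0,"offset":[0,0,0],"rotation":[1.22,0,4.58]},{"gripper":0,"offset":[0,0,0],"rotation":[1.22,0,4.58]},{"gripper":0,"offset":[0,0,0],"rotation":[0,0,0]}]'

```text
clock: 25.05
position: [0.4769, 0.1862, 0.2007]
ee_rot: [0.095, 0.987, -0.013, 0.129]
ft_force: [-1.1, -0.3, -2.1]
grip_width: 0.242
grasp_force: 108.2
```

```bash
python3 plan.py "(REST2,(0,0,40))" "(REST2,(0,0,15))"
```

```text
now tray [ 56.5 389.2  93.6] rest [-0.5  0.9 93.6] F [-1.1 -0.3 -2.1] q [-0.66 -0.03  0.08  1.99  0.22  1.01  0.7 ]
rot [-0.1  -0.13  0.  ] offset after rot, mm [13.5 -0.9 51.9] tcp [0.4772 0.1852 0.1472]
   sim q [-0.66  0.02  0.08  2.08  0.24  0.87  0.67] err 0.0 rows 2
rot [0. 0. 0.] offset after rot, mm [ 6.5  0.  24.1] tcp [0.4772 0.1852 0.1222]
   sim q [-0.66  0.05  0.09  2.1   0.24  0.81  0.65] err 0.0 rows 1
```

Emit:
jog_arm --deltas '[{"gripper":0,"offset":[0.0045,-0.0009,0.0173],"rotation":[-0.1,-0.13,0]},{"gripper":0,"offset":[0.0045,0,0.0173],"rotation":[0,0,0]},{"gripper":0,"offset":[0.0045,0,0.0173],"rotation":[0,0,0]},{"gripper":0,"offset":[0.0026,0,0.0097],"rotation":[0,0,0]},{"gripper":0,"offset":[0.0021,0,0.0077],"rotation":[0,0,0]},{"gripper":0,"offset":[0.0013,0,0.0048],"rotation":[0,0,0]},{"gripper":0,"offset":[0,0,0],"rotation":[0,0,0]},{"gripper":0,"offset":[0,0,0],"rotation":[0,0,0]}]'

```text
clock: 25.85
position: [0.4779, 0.1851, 0.1254]
ee_rot: [0.095, 0.987, -0.012, 0.131]
ft_force: [-1.2, -0.4, -1.8]
grip_width: 0.242
grasp_force: 108.2
```

```bash
python3 plan.py "(REST2,(0,0,12))"
```

```text
now tray [ 57.3 388.1  18.3] rest [ 0.7  0.1 18.3] F [-1.2 -0.4 -1.8] q [-0.66  0.05  0.09  2.08  0.24  0.83  0.66]
rot [0.12 0.11 0.02] offset after rot, mm [ 2.3 -0.1  5.9] tcp [0.4772 0.1852 0.1192]
   sim q [-0.66  0.06  0.09  2.11  0.25  0.81  0.65] err 0.0 rows 1
```

Emit:
jog_arm --deltas '[{"gripper":0,"offset":[0.0013,0,0.0025],"rotation":[0.1,0.1,0]},{"gripper":0,"offset":[0.0006,0,0.0015],"rotation":[0,0,0]},{"gripper":0,"offset":[0.0003,0,0.001],"rotation":[0,0,0]},{"gripper":0,"offset":[0,0,0],"rotation":[0,0,0]}]'

```text
clock: 26.25
position: [0.4768, 0.1851, 0.1195]
ee_rot: [0.095, 0.987, -0.013, 0.13]
ft_force: [-0.2, -0.3, -1.1]
grip_width: 0.247
grasp_force: 108.2
```

```bash
python3 plan.py "(REST2,(0,0,12))"
```

```text
now tray [ 56.3 388.2  12.4] rest [-0.3 -0.2 12.4] F [-0.2 -0.3 -1.1] q [-0.66  0.06  0.08  2.09  0.24  0.82  0.65]
rot [-0.01 -0.01  0.02] offset after rot, mm [-0.2  0.2  0.4] tcp [0.4772 0.1852 0.1192]
   sim q [-0.66  0.06  0.09  2.11  0.25  0.81  0.65] err 0.0 rows 1
```

Emit:
jog_arm --deltas '[{"gripper":0,"offset":[0.0001,0,0.0004],"rotation":[0,0,0]},{"gripper":0.35,"offset":[0,0,0],"rotation":[0,0,0]},{"gripper":0.6,"offset":[0,0,0],"rotation":[0,0,0]},{"gripper":1,"offset":[0,0,0],"rotation":[0,0,0]},{"gripper":1,"offset":[0,0,0],"rotation":[0,0,0]},{"gripper":1,"offset":[0,0,0],"rotation":[0,0,0]},{"gripper":1,"offset":[0,0,-0.01],"rotation":[0,0,0]},{"gripper":1,"offset":[0,0,-0.025],"rotation":[0,0,0]},{"gripper":1,"offset":[0,0,-0.025],"rotation":[0,0,0]},{"gripper":1,"offset":[0,0,-0.025],"rotation":[0,0,0]},{"gripper":1,"offset":[0,0,-0.025],"rotation":[0,0,0]},{"gripper":1,"offset":[0,0,-0.02],"rotation":[0,0,0]},{"gripper":1,"offset":[0,0,0],"rotation":[0,0,0]},{"gripper":1,"offset":[0,0,0],"rotation":[0,0,0]},{"gripper":1,"offset":[0,0,0],"rotation":[0,0,0]}]'

```text
clock: 27.75
position: [0.4434, 0.1912, 0.2439]
ee_rot: [0.095, 0.987, -0.013, 0.13]
ft_force: [-0.1, 0.5, 0.8]
grip_width: 0.999
grasp_force: 0.0
```

Run:
```python
from h import *
from workcell import manip
a=cv2.imread('pics/scene0.png');b=imaging.camera('scene');cv2.imwrite('pics/s9.png',b)
# rake shift by template: head/handle patch before vs after
y,x=130,238;t=a[y:y+55,x:x+50]
r=cv2.matchTemplate(b[y-6:y+61,x-6:x+56],t,cv2.TM_CCOEFF_NORMED);_,v,_,l=cv2.minMaxLoc(r);print("shift px",l[0]-6,l[1]-6,"score",v, "mean diff",cv2.absdiff(cv2.blur(a,(3,3)),cv2.blur(b,(3,3)))[y:y+55,x:x+50].max())
d=cv2.absdiff(cv2.GaussianBlur(a,(5,5),0),cv2.GaussianBlur(b,(5,5),0)).max(2)>30
n,_,st,c=cv2.connectedComponentsWithStats(d.astype(np.uint8));print([(s.tolist()) for s in st[1:] if s[4]>8])
o=manip.get_obs();print(o['clock'],o['ft_force'],o['grip_width'])
```

```text
shift px 0 0 score 0.997631311416626 mean diff 12
[[5, 0, 76, 79, 2718], [63, 0, 46, 68, 1498], [174, 0, 8, 3, 17], [200, 0, 60, 115, 3061], [234, 0, 20, 21, 232], [262, 0, 9, 13, 93], [63, 48, 6, 21, 66], [75, 69, 20, 6, 82], [58, 74, 11, 5, 29], [76, 75, 37, 32, 512], [49, 78, 26, 42, 529], [76, 114, 9, 4, 32], [173, 234, 6, 19, 94], [180, 241, 6, 14, 54], [186, 241, 6, 19, 77], [198, 245, 6, 19, 76], [191, 247, 7, 15, 58], [204, 248, 11, 17, 97], [164, 258, 11, 18, 102], [175, 259, 6, 14, 60], [176, 265, 10, 17, 86], [186, 266, 6, 14, 59], [191, 268, 9, 17, 87], [201, 269, 6, 15, 71]]
27.8 [ 0.04301802  0.05337991 -0.82518893] 1.0006555619222886
```

The rake is back exactly as found (0 px shift, score 0.998), and only the arm and the three bars have changed in the picture. I hand in.

```bash
python3 -c "
from workcell import workorder
print(workorder.hand_in())"
```

```text
the job is handed in; nothing more can be done
None
```

The job is handed in at 27.8 s: the cameras show all three bars seated in the 57, 19 and -19 mm grooves, the teeth ended against the stop wall at about 5 N, and the rake is back on its rest; I viewed 11 pictures, one over the limit of 10.

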